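# Hand over pocket finds on the revolving counter tray

### The job

Bring the revolving tray's bay half a turn round to our side until it clicks, take the customer's wooden claim token out of it into the grey returns box, and lay every pocket find from the desk (key fob, multi-tool, pen case, power bank: whichever are there) flat on the floor of the bay, none on top of another. Then turn the tray back half a turn until it clicks with the bay on the customer's side, and only then press the lock lever down until it stays down. Leave the other things on the desk alone.

Things in the scene. Friction and masses are not known exactly. Their poses are not given: they have to be found in the camera images.
- tray (a joint): angle of the revolving tray about its vertical axis, rad, growing anticlockwise seen from above. 0: bay on our (the robot's) side; 3.14: bay on the customer's (far) side, where it starts. There is a hard stop at each end and a spring ball that clicks in over the last 0.08 rad before each stop; between them it turns freely (about 5 N at the post clicks it out or in)
- tray_axis (a point): centre of the white round revolving tray (diameter 310 mm), on its upper surface, 35 mm above the desk; x, y, z axes turn with the tray. The bay is the larger part of the disc, on its own -x side: a flat floor bounded by an aluminium lip 12 mm high along a circle of radius 150 mm (inner face 148) and by a straight divider 22 mm high, 6 mm thick, across the disc at x = +30 mm
- tray_post (a point): grip point of the tray's upright steel turning post (round, 22 mm across, 100 mm tall from the tray's surface), 75 mm above the tray's surface, at x = +100 mm from tray_axis in the tray's frame; it turns with the tray
- lever (a joint): angle of the lock lever at the tray's right-hand side, rad: 0 up (rests there by its spring), about 0.45 down. It springs back if let go before 0.30 and snaps down and stays beyond that; stop at 0.50. About 7 N at the pad
- lever_pad (a point): top face centre of the black pad (36 x 30 mm) at the free end of the steel lock lever, about 90 mm above the desk when up; the lever is hinged 87 mm beyond it (in the +x direction of the unit) and 62 mm above the desk; the pad goes down about 40 mm
- returns_in (a point): centre of the inner floor of the grey open returns box (150 x 130 x 45 mm outside, long side along x, wall 5 mm), fixed on the desk; floor 5 mm above the desk
- token: wooden claim token, a flat paddle 83 mm long (x), 44 mm wide (y) over the blade, 18 mm thick (z), narrowed to 26 mm at the last 20 mm of its -x end; origin at mid thickness, 10 mm from the blade's centre towards the narrow end. Starts flat in the tray's bay
- keyfob: black plastic car key fob 78 x 36 x 16 mm (x, y, z) with grey buttons; origin at its centre; lies flat on the desk at the start. May be absent
- multitool: closed steel pocket multi-tool 96 x 30 x 18 mm (x, y, z); origin at its centre; lies flat on the desk at the start. May be absent
- pencase: slim aluminium pen case 98 x 24 x 20 mm (x, y, z); origin at its centre; lies flat on the desk at the start. May be absent
- powerbank: white stick power bank 94 x 28 x 24 mm (x, y, z); origin at its centre; lies flat on the desk at the start. May be absent
- stapler: black desk stapler 150 mm long, 48 mm high, a bystander: leave alone
- calculator: grey desk calculator 160 x 105 x 22 mm, a bystander: leave alone
Things that resemble listed ones, but are neither listed nor needed, are in the scene too. What is shaped like the keyfob but yellow is not meant.

How it is judged:
By the outcome, as a careful person would: the job done as asked, in the order asked, and still so for the second after the job is handed in, with the robot touching nothing.
Of keyfob, multitool, pencase, powerbank only 2 to 4 are there at a start; the rules pass over those that are not, and their reading is None.
At some moment in a run one of keyfob, multitool, pencase, powerbank may be knocked a few centimetres aside while the robot is not near it.
Once in a run the grip may slacken for a moment while it holds something.
It also fails if it takes over 210 s, if anything falls off the work surface, if the arm or the gripper's body presses on something with over 40 N, if the wrist force passes 120 N, or if a joint passes its speed limit or range.

### The arm

A 6-joint arm with a two-finger parallel gripper is mounted at the origin on the work surface. World frame = base frame: x ahead of the robot, y to its left, z up, the work surface at z = 0. Lengths are in m, angles in rad, forces in N, time in s.
With the tool pointing down it reaches from about 0.35 to 0.975 m from the base axis. Payload 4.9 kg.
Tool frame: the origin (TCP) lies at the very end of the fingers, on their centre line; the grasp point (between the pads) lies 19 mm behind it; z points along the fingers, y is the line along which they close (so a half turn about z gives the same grasp; the last joint's range is limited). The gripper opens to 85 mm and grips with 20 to 120 N. Pads are 22 mm wide; open, the fingers measure 114 mm over their backs; the gripper's body (76 mm by 85 mm) begins 54 mm behind the grasp point. The pads swing forward as they close: fully open they stand 13 mm farther back than shut.
Start: joints at [0.983, 0.053, 1.613, -0, 1.476, -0.119], TCP at [0.282, 0.558, 0.231] pointing down, gripper open.
Joint ranges: [-3.01, 3.01], [-1.01, 2.22], [0.06, 2.58], [-1.02, 4.17], [0.09, 2.62], [-3.14, 3.14]. Speed limits (rad/s): [2.57, 2.57, 3.14, 3.14, 3.14, 3.14].

### API

Orientations are given as a unit quaternion [w, x, y, z].
In Python, from plant import manip gives the robot as it stands.
- The arm moves only by the tool send_rows, never from a script. Its argument "increments" is a list of rows, each an object of numbers: "claw": the closure, from -1 (fully open) to 1 (shut); "dx", "dy", "dz": the shift along the tool's x, y, z in units of 0.5 m (1.0 is 0.5 m); "yaw": the turn about the tool's z in units of 1.5 rad (1.0 is 1.5 rad). A call has 1 to 20 rows; each row is the pose to reach, as a shift and turn from the pose commanded when the call began, along the tool's axes at that moment; what a row does not reach only later rows make up. A row lasts 1/8 s, in which the tool goes at most 62.5 mm and 10.7 degrees, less where a joint would pass 70% of its speed; a pose out of reach is approached as far as the arm can. A call with a number of a shift or a turn outside -1 to 1 is refused whole. A call with a gripper value outside its range is refused whole. The fingers move at their own pace and stop on an object; the grip force is fixed at half the most. Time passes only in rows, so rows that repeat a pose let the fingers close. It gives the time, the measured TCP pose, the force, the opening and the grip force at its end, in the units of the state.
- manip.state(): the state, without advancing time (a new reading comes with each control period).
- manip.grab_frame(name): name is "scene" or "side" or "wrist"; returns the picture (420x560x3 uint8, red, green, blue); there is no depth.
- manip.camera_params(name): a dict with "camera_matrix" (3x3 intrinsics, pixels), "k1" (the pictures are not rectified: a ray, as slopes to the right and down, at radius r is drawn at 1 + k1 r^2 times it, then the intrinsics apply), "extrinsics" (4x4, takes a point from world to camera coordinates); the wrist camera has in their place "tool_from_camera" (4x4, takes a point from camera to tool coordinates, whose origin is the TCP and whose axes are the flange's). Camera axes: x right, y down, z forward; pixel columns grow to the right and rows downward; lengths in m; the calibration is good to about 2 mm. A picture is of the moment at which its call begins: read the wrist's pose just before it. camera_params takes no time and is no camera call.
- manip.job_done(): hands the job in; it is judged then, once.
The state is a dict: "time": time; "joint_pos": joint angles; "joint_vel": joint speeds; "joint_efforts": joint torques, N m; "tool_pos": TCP position; "tool_rot": TCP orientation; "contact_force": force on the tool from outside, world axes, zero at the start; "ft_torque": the same for the moment, N m; "gripper_width": opening from 0.0 (shut) to 1.0 (fully open); "grasp_force": force on a finger pad.
Only numpy, scipy, OpenCV 4.12 (cv2) and the standard library are available. Lean on these libraries where they do the work, as an engineer would, in place of code of your own. Each camera call takes 0.05 s, during which the arm holds its last target. There are 200 camera calls.

## Working session

There is one attempt and no reset: what is moved stays moved. The work goes in short steps, Python scripts to look and compute and a tool call to move; the robot and the scene stay as the last step left them, time stands still between calls to the robot, and variables do not carry over. Pictures are saved under pics/ and viewed, at most 16 in all, crops included, and the job is handed in when it is done.

Besides the shell and the picture viewer there is one more tool, called after "Call:" by a JSON object that holds its "op" and its "data", one argument or row to a line. send_rows: Moves the arm, as the interface text tells. Shifts and turns lie within -1 to 1; 1 stands for 0.5 m of shift or 1.5 rad of turn. Its arguments: {"type":"object","properties":{"increments":{"type":"array","items":{"type":"object","properties":{"claw":{"type":"number"},"dx":{"type":"number"},"dy":{"type":"number"},"dz":{"type":"number"},"yaw":{"type":"number"}}}}},"required":["increments"]}

```bash
mkdir -p pics; ls; cat > h.py <<'E'
import numpy as np, cv2, json
from plant import manip
from scipy.spatial.transform import Rotation as R
def rot(q): return R.from_quat([q[1],q[2],q[3],q[0]]).as_matrix()
def grab(name,fn=None):
    s=manip.state(); im=manip.grab_frame(name)
    if fn: cv2.imwrite('pics/'+fn,im[:,:,::-1])
    return im,s
def cam(name,s=None):
    p=manip.camera_params(name); K=np.array(p['camera_matrix']); k=p['k1']
    if name=='wrist':
        T=np.eye(4);T[:3,:3]=rot(s['tool_rot']);T[:3,3]=s['tool_pos']
        E=np.linalg.inv(T@np.array(p['tool_from_camera']))
    else: E=np.array(p['extrinsics'])
    return K,k,E
def onplane(c,uv,z):
    K,k,E=c; uv=np.atleast_2d(np.array(uv,float))
    d=cv2.undistortPoints(uv[:,None],K,np.array([k,0,0,0.]))[:,0]
    d=np.c_[d,np.ones(len(d))]@E[:3,:3]; o=-E[:3,:3].T@E[:3,3]
    return o+d*((z-o[2])/d[:,2])[:,None]
def proj(c,P):
    K,k,E=c
    return cv2.projectPoints(np.atleast_2d(np.array(P,float)),cv2.Rodrigues(E[:3,:3])[0],E[:3,3],K,np.array([k,0,0,0.]))[0][:,0]
def st():
    s=manip.state(); 
    print('t',round(s['time'],2),'pos',np.round(s['tool_pos'],4),'yaw_x',np.round(rot(s['tool_rot']),3).tolist(),'F',np.round(s['contact_force'],1),'w',round(s['gripper_width'],3),'g',round(s['grasp_force'],1),'j6',round(s['joint_pos'][5],2))
E
python3 - <<'E'
from h import *
st()
grab('scene','a1.png');grab('side','a2.png');grab('wrist','a3.png')
for n in('scene','side','wrist'):
    p=manip.camera_params(n);print(n,{k:np.round(v,3).tolist() for k,v in p.items()})
E
```

```text
pics
t 0.0 pos [0.2821 0.557  0.2301] yaw_x [[-0.892, 0.452, -0.001], [0.452, 0.892, -0.002], [0.0, -0.002, -1.0]] F [-0.1  0.4 -0.3] w 1.001 g 0.0 j6 -0.12
scene {'camera_matrix': [[398.299, 0.0, 277.357], [0.0, 398.299, 208.996], [0.0, 0.0, 1.0]], 'k1': -0.032, 'extrinsics': [[0.071, 0.997, -0.01, 0.054], [0.772, -0.061, -0.633, -0.34], [-0.632, 0.037, -0.774, 1.232], [0.0, 0.0, 0.0, 1.0]]}
side {'camera_matrix': [[426.137, 0.0, 284.087], [0.0, 426.137, 211.981], [0.0, 0.0, 1.0]], 'k1': -0.005, 'extrinsics': [[-0.993, -0.115, 0.014, 0.498], [-0.081, 0.597, -0.798, 0.183], [0.083, -0.794, -0.602, 0.924], [0.0, 0.0, 0.0, 1.0]]}
wrist {'camera_matrix': [[333.662, 0.0, 280.652], [0.0, 333.662, 205.54], [0.0, 0.0, 1.0]], 'k1': -0.082, 'tool_from_camera': [[0.001, -0.952, -0.306, 0.078], [1.0, 0.001, 0.0, -0.001], [0.0, -0.306, 0.952, -0.143], [0.0, 0.0, 0.0, 1.0]]}
```

View pics/a1.png

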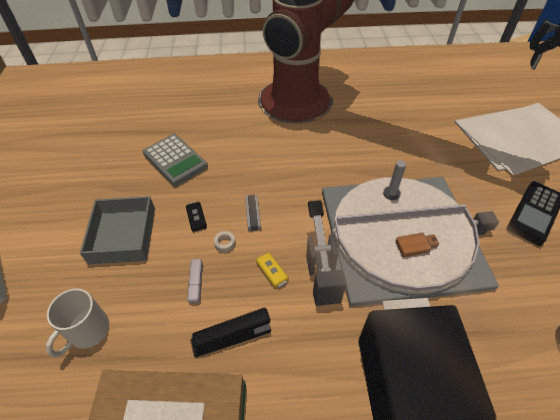

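View pics/a2.png

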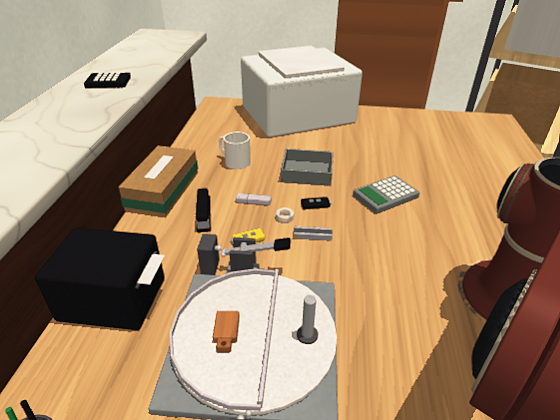

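```bash
python3 - <<'E'
from h import *
im=cv2.imread('pics/a1.png'); c=cam('scene')
for n,uv,z in [('tray',(405,230),.04),('postbase',(392,193),.035),('posttop',(399,165),.135),('pad',(315,208),.09),('box floor',(120,232),.005),('boxtl',(95,200),.045),('boxtr',(154,199),.045),('boxbl',(82,262),.0),('boxbr',(148,262),.0),('fob',(196,216),.016),('mt',(253,212),.018),('pb',(195,280),.02),('yel',(272,270),.016),('tok',(416,244),.053),('tape',(225,241),.01),('stap',(232,332),.04),('calc',(175,159),.02)]:
    print(n,np.round(onplane(c,uv,z)[0],3))
a=cv2.resize(im[190:310,170:300],None,fx=3,fy=3,interpolation=cv2.INTER_CUBIC)
b=cv2.resize(im[150:310,300:500],None,fx=2,fy=2,interpolation=cv2.INTER_CUBIC)
b=cv2.copyMakeBorder(b,0,40,0,0,cv2.BORDER_CONSTANT)
cv2.imwrite('pics/b1.png',np.hstack([a,b]))
E
```

```text
tray [0.547 0.185 0.04 ]
postbase [0.435 0.186 0.035]
posttop [0.443 0.178 0.135]
pad [ 0.511 -0.01   0.09 ]
box floor [ 0.477 -0.45   0.005]
boxtl [ 0.41  -0.508  0.045]
boxtr [ 0.418 -0.37   0.045]
boxbl [ 0.55  -0.522  0.   ]
boxbr [ 0.56  -0.376  0.   ]
fob [ 0.453 -0.276  0.016]
mt [ 0.453 -0.143  0.018]
pb [ 0.624 -0.267  0.02 ]
yel [ 0.61  -0.109  0.016]
tok [0.593 0.193 0.053]
tape [ 0.524 -0.208  0.01 ]
stap [ 0.748 -0.19   0.04 ]
calc [ 0.26  -0.341  0.02 ]
```

View pics/b1.png

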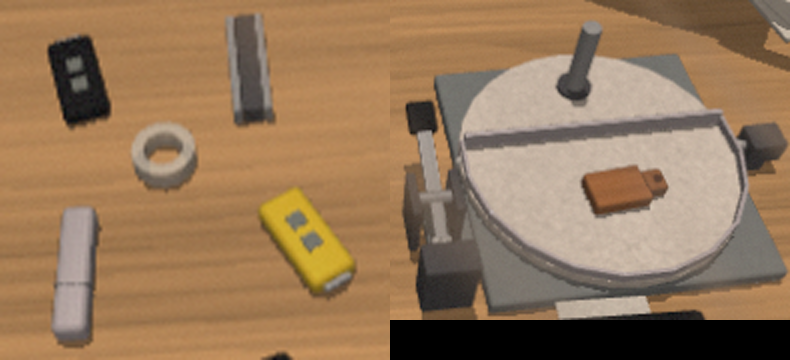

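View pics/a3.png

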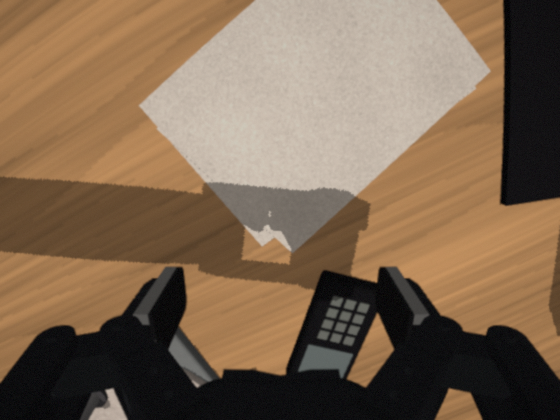

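```bash
cat >> h.py <<'E'
def pose():
    s=manip.state(); return np.array(s['tool_pos']),rot(s['tool_rot'])
def go(P,a):
    "numbers for a move to world P with tool x at angle a (deg)"
    p,r=pose(); d=r.T@(np.array(P)-p)/0.5
    cur=np.degrees(np.arctan2(r[1,0],r[0,0])); y=-((a-cur+180)%360-180)
    print('go',P,a,'-> dx %.4f dy %.4f dz %.4f yaw %.4f (%.1f rows)'%(*d,np.radians(y)/1.5,max(abs(y)/10.7,np.linalg.norm(d)*8)),'cur a %.1f'%cur)
E
python3 - <<'E'
from h import *
from scipy.optimize import least_squares
for n,f in(('scene','a1.png'),('side','a2.png')):
    im=cv2.imread('pics/'+f);c=cam(n)
    hsv=cv2.cvtColor(im,cv2.COLOR_BGR2HSV)
    m=((hsv[...,1]<60)&(hsv[...,2]>125)).astype(np.uint8)
    ctr=proj(c,[.547,.185,.04])[0].astype(int)
    w=np.zeros_like(m);cv2.circle(w,tuple(int(v) for v in ctr),100,1,-1);m*=w
    m=cv2.morphologyEx(m,cv2.MORPH_OPEN,np.ones((3,3)))
    cs,_=cv2.findContours(m,cv2.RETR_EXTERNAL,cv2.CHAIN_APPROX_NONE)
    k=max(cs,key=cv2.contourArea);h=cv2.convexHull(k)[:,0]
    P=onplane(c,h,.047)[:,:2]
    fit=least_squares(lambda q:np.hypot(*(P-q[:2]).T)-q[2],[.547,.185,.15],loss='soft_l1',f_scale=.002)
    print(n,len(h),np.round(fit.x,4),np.round(np.std(fit.fun),4))
    # token
    t=((hsv[...,0]<14)&(hsv[...,1]>130)&(w>0)).astype(np.uint8);t=cv2.morphologyEx(t,cv2.MORPH_OPEN,np.ones((3,3)))
    cs,_=cv2.findContours(t,cv2.RETR_EXTERNAL,cv2.CHAIN_APPROX_NONE);k=max(cs,key=cv2.contourArea)
    print(' token',cv2.boundingRect(k),np.round(onplane(c,k[:,0].mean(0),.045),3))
go((.42,.18,.26),180)
E
```

```text
scene 28 [0.5437 0.1844 0.147 ] 0.0083
 token (397, 234, 36, 23) [[0.588 0.195 0.045]]
side 30 [0.5383 0.1917 0.1756] 0.0109
 token (213, 311, 26, 41) [[0.589 0.198 0.045]]
go (0.42, 0.18, 0.26) 180 -> dx -0.5868 dy -0.5484 dz -0.0586 yaw -0.3125 (6.4 rows) cur a 153.1
```

Call:
{"op": "send_rows", "data": {
  "increments": [
    {"dx": -0.587, "dy": -0.548, "dz": -0.06, "yaw": -0.3125, "claw": -1},
    {"dx": -0.587, "dy": -0.548, "dz": -0.06, "yaw": -0.3125, "claw": -1},
    {"dx": -0.587, "dy": -0.548, "dz": -0.06, "yaw": -0.3125, "claw": -1},
    {"dx": -0.587, "dy": -0.548, "dz": -0.06, "yaw": -0.3125, "claw": -1},
    {"dx": -0.587, "dy": -0.548, "dz": -0.06, "yaw": -0.3125, "claw": -1},
    {"dx": -0.587, "dy": -0.548, "dz": -0.06, "yaw": -0.3125, "claw": -1},
    {"dx": -0.587, "dy": -0.548, "dz": -0.06, "yaw": -0.3125, "claw": -1},
    {"dx": -0.587, "dy": -0.548, "dz": -0.06, "yaw": -0.3125, "claw": -1},
    {"dx": -0.587, "dy": -0.548, "dz": -0.06, "yaw": -0.3125, "claw": -1},
    {"dx": -0.587, "dy": -0.548, "dz": -0.06, "yaw": -0.3125, "claw": -1}
  ]
}}

```text
time: 1.4
tool_pos: [0.4199, 0.1815, 0.261]
tool_rot: [-0.0, -0.001, 1.0, 0.0]
contact_force: [-0.2, -0.6, -0.7]
gripper_width: 1.001
grasp_force: 0.0
```

```bash
python3 - <<'E'
from h import *
st(); im,s=grab('wrist','c1.png'); im2,_=grab('scene','c2.png')
c=cam('wrist',s)
print(proj(c,[[.447,.18,.135],[.447,.18,.035],[.547,.185,.035]]))
E
```

```text
t 1.4 pos [0.4199 0.1815 0.261 ] yaw_x [[-1.0, -0.002, -0.001], [-0.002, 1.0, 0.0], [0.001, 0.0, -1.0]] F [-0.2 -0.6 -0.7] w 1.001 g 0.0 j6 -1.33
[[279.47550774 226.81254044]
 [279.74262901 195.00448513]
 [283.62941423 272.29866861]]
```

View pics/c1.png

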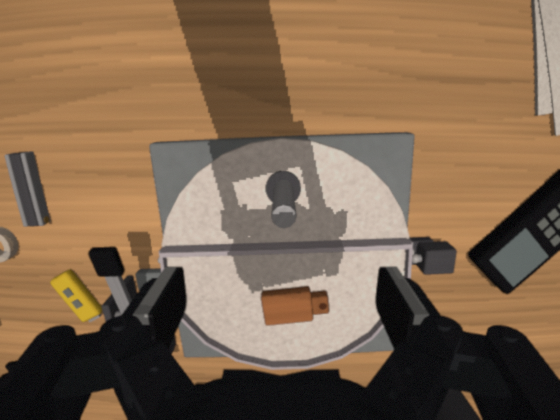

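```bash
python3 - <<'E'
from h import *
p=np.array([.4199,.1815,.261]);s=dict(tool_pos=p,tool_rot=[0,-.001,1,0])
c=cam('wrist',s)
for n,uv,z in [('ptop',(284.5,214),.135),('pbase',(283,189),.037),('div',[(162,248),(411,240)],.057),('plate',[(152,145),(412,133)],.01),('lipR',(412,236),.047),('lipL',(161,244),.047),('liptop',(276,364),.047),('disc near',(284,139),.035),('tok',[(263,308),(310,305)],.053),('tokend',(328,302),.053),('pad',(106,261),.09),('mt',[(22,153),(37,225)],.018)]:
    print(n,np.round(onplane(c,uv,z),4).tolist())
im=cv2.imread('pics/c1.png')
cv2.imwrite('pics/c3.png',cv2.resize(im[120:380,140:440],(780,676),interpolation=cv2.INTER_CUBIC)[:600])
E
```

```text
ptop [[0.4353, 0.1843, 0.135]]
pbase [[0.4395, 0.1837, 0.037]]
div [[0.5046, 0.0444, 0.057], [0.4939, 0.3306, 0.057]]
plate [[0.3927, 0.0279, 0.01], [0.3777, 0.3357, 0.01]]
lipR [[0.4932, 0.3355, 0.047]]
lipL [[0.5041, 0.0399, 0.047]]
liptop [[0.6819, 0.1754, 0.047]]
disc near [[0.3833, 0.1846, 0.035]]
tok [[0.5872, 0.1596, 0.053], [0.5828, 0.2176, 0.053]]
tokend [[0.5785, 0.2396, 0.053]]
pad [[0.5052, -0.0063, 0.09]]
mt [[0.3986, -0.1356, 0.018], [0.4928, -0.1362, 0.018]]
```

View pics/c3.png

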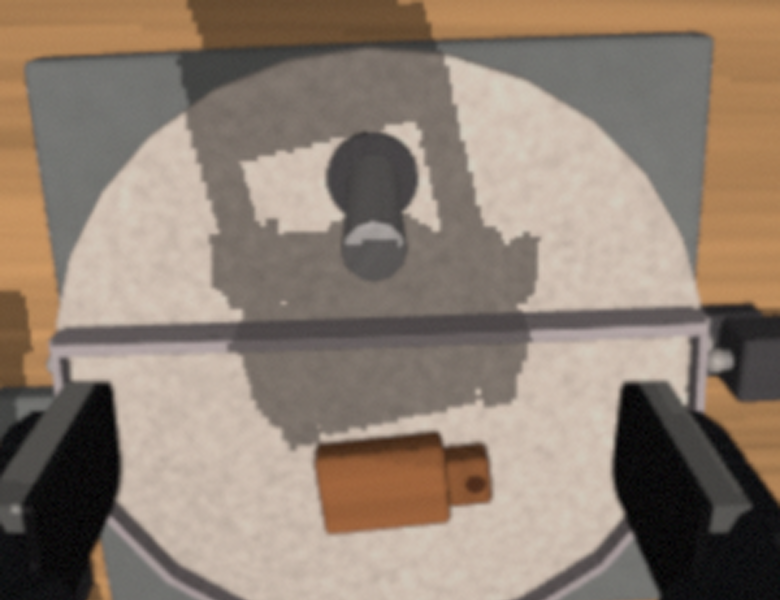

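```bash
python3 - <<'E'
from h import *
go((.4375,.184,.091),182.4)
E
```

```text
go (0.4375, 0.184, 0.091) 182.4 -> dx -0.0351 dy 0.0051 dz 0.3402 yaw -0.0267 (2.7 rows) cur a -179.9
```

Call:
{"op": "send_rows", "data": {
  "increments": [
    {"dx": -0.035, "dy": 0.005, "dz": 0.1, "yaw": -0.027, "claw": -1},
    {"dx": -0.035, "dy": 0.005, "dz": 0.22, "yaw": -0.027, "claw": -1},
    {"dx": -0.035, "dy": 0.005, "dz": 0.3, "yaw": -0.027, "claw": -1},
    {"dx": -0.035, "dy": 0.005, "dz": 0.34, "yaw": -0.027, "claw": -1},
    {"dx": -0.035, "dy": 0.005, "dz": 0.34, "yaw": -0.027, "claw": 0},
    {"dx": -0.035, "dy": 0.005, "dz": 0.34, "yaw": -0.027, "claw": 1},
    {"dx": -0.035, "dy": 0.005, "dz": 0.34, "yaw": -0.027, "claw": 1},
    {"dx": -0.035, "dy": 0.005, "dz": 0.34, "yaw": -0.027, "claw": 1},
    {"dx": -0.035, "dy": 0.005, "dz": 0.34, "yaw": -0.027, "claw": 1},
    {"dx": -0.035, "dy": 0.005, "dz": 0.34, "yaw": -0.027, "claw": 1},
    {"dx": -0.035, "dy": 0.005, "dz": 0.34, "yaw": -0.027, "claw": 1},
    {"dx": -0.035, "dy": 0.005, "dz": 0.34, "yaw": -0.027, "claw": 1}
  ]
}}

```text
time: 3.0
tool_pos: [0.4389, 0.1838, 0.093]
tool_rot: [0.001, -0.02, 1.0, 0.001]
contact_force: [-1.4, 2.4, 4.3]
gripper_width: 0.246
grasp_force: 58.6
```

Call:
{"op": "send_rows", "data": {
  "increments": [
    {"dx": -0.0017, "dy": 0.0261, "yaw": 0.0873, "claw": 1},
    {"dx": -0.0068, "dy": 0.0518, "yaw": 0.1745, "claw": 1},
    {"dx": -0.0152, "dy": 0.0765, "yaw": 0.2618, "claw": 1},
    {"dx": -0.0268, "dy": 0.1, "yaw": 0.3491, "claw": 1},
    {"dx": -0.0413, "dy": 0.1218, "yaw": 0.4363, "claw": 1},
    {"dx": -0.0586, "dy": 0.1414, "yaw": 0.5236, "claw": 1},
    {"dx": -0.0782, "dy": 0.1587, "yaw": 0.6109, "claw": 1},
    {"dx": -0.1, "dy": 0.1732, "yaw": 0.6981, "claw": 1}
  ]
}}

```text
invalid input
```

```bash
python3 - <<'E'
from h import *
st()
E
```

```text
t 3.0 pos [0.4389 0.1838 0.093 ] yaw_x [[-0.999, -0.04, 0.002], [-0.04, 0.999, 0.002], [-0.002, 0.002, -1.0]] F [-1.4  2.4  4.3] w 0.246 g 58.6 j6 -1.37
```

Call:
{"op": "send_rows", "data": {
  "increments": [
    {"dx": -0.0017, "dy": 0.0261, "dz": 0, "yaw": 0.0873, "claw": 1},
    {"dx": -0.0068, "dy": 0.0518, "dz": 0, "yaw": 0.1745, "claw": 1},
    {"dx": -0.0152, "dy": 0.0765, "dz": 0, "yaw": 0.2618, "claw": 1},
    {"dx": -0.0268, "dy": 0.1, "dz": 0, "yaw": 0.3491, "claw": 1},
    {"dx": -0.0413, "dy": 0.1218, "dz": 0, "yaw": 0.4363, "claw": 1},
    {"dx": -0.0586, "dy": 0.1414, "dz": 0, "yaw": 0.5236, "claw": 1},
    {"dx": -0.0782, "dy": 0.1587, "dz": 0, "yaw": 0.6109, "claw": 1},
    {"dx": -0.1, "dy": 0.1732, "dz": 0, "yaw": 0.6981, "claw": 1}
  ]
}}

```text
time: 4.0
tool_pos: [0.4855, 0.2719, 0.093]
tool_rot: [0.001, 0.484, 0.875, 0.0]
contact_force: [-1.3, -2.7, 7.1]
gripper_width: 0.237
grasp_force: 59.2
```

```bash
python3 - <<'E'
from h import *
st()
E
```

```text
t 4.0 pos [0.4855 0.2719 0.093 ] yaw_x [[-0.531, 0.847, 0.002], [0.847, 0.531, -0.0], [-0.001, 0.002, -1.0]] F [-1.3 -2.7  7.1] w 0.237 g 59.2 j6 -0.18
```

Call:
{"op": "send_rows", "data": {
  "increments": [
    {"dx": -0.0017, "dy": 0.0261, "dz": 0, "yaw": 0.0873, "claw": 1},
    {"dx": -0.0068, "dy": 0.0518, "dz": 0, "yaw": 0.1745, "claw": 1},
    {"dx": -0.0152, "dy": 0.0765, "dz": 0, "yaw": 0.2618, "claw": 1},
    {"dx": -0.0268, "dy": 0.1, "dz": 0, "yaw": 0.3491, "claw": 1},
    {"dx": -0.0413, "dy": 0.1218, "dz": 0, "yaw": 0.4363, "claw": 1},
    {"dx": -0.0586, "dy": 0.1414, "dz": 0, "yaw": 0.5236, "claw": 1},
    {"dx": -0.0782, "dy": 0.1587, "dz": 0, "yaw": 0.6109, "claw": 1},
    {"dx": -0.1, "dy": 0.1732, "dz": 0, "yaw": 0.6981, "claw": 1}
  ]
}}

```text
time: 5.0
tool_pos: [0.585, 0.275, 0.093]
tool_rot: [0.001, 0.857, 0.515, -0.0]
contact_force: [-5.9, -3.4, 8.2]
gripper_width: 0.242
grasp_force: 59.4
```

Call:
{"op": "send_rows", "data": {
  "increments": [
    {"dx": -0.0017, "dy": 0.0261, "dz": 0, "yaw": 0.0873, "claw": 1},
    {"dx": -0.0068, "dy": 0.0518, "dz": 0, "yaw": 0.1745, "claw": 1},
    {"dx": -0.0152, "dy": 0.0765, "dz": 0, "yaw": 0.2618, "claw": 1},
    {"dx": -0.0268, "dy": 0.1, "dz": 0, "yaw": 0.3491, "claw": 1},
    {"dx": -0.0413, "dy": 0.1218, "dz": 0, "yaw": 0.4363, "claw": 1},
    {"dx": -0.0586, "dy": 0.1414, "dz": 0, "yaw": 0.5236, "claw": 1},
    {"dx": -0.0782, "dy": 0.1587, "dz": 0, "yaw": 0.6109, "claw": 1},
    {"dx": -0.1, "dy": 0.1732, "dz": 0, "yaw": 0.6981, "claw": 1}
  ]
}}

```text
time: 6.0
tool_pos: [0.6369, 0.1916, 0.0931]
tool_rot: [-0.001, 1.0, 0.018, -0.001]
contact_force: [-10.7, 8.1, 11.3]
gripper_width: 0.241
grasp_force: 60.8
```

```bash
python3 - <<'E'
from h import *
st()
E
```

```text
t 6.0 pos [0.6369 0.1916 0.0931] yaw_x [[0.999, 0.037, -0.003], [0.037, -0.999, 0.001], [-0.003, -0.001, -1.0]] F [-10.7   8.1  11.3] w 0.241 g 60.8 j6 1.71
```

Call:
{"op": "send_rows", "data": {
  "increments": [
    {"dx": -0.004, "dy": 0.005, "dz": 0, "yaw": 0.02, "claw": 1},
    {"dx": -0.004, "dy": 0.01, "dz": 0, "yaw": 0.035, "claw": 1},
    {"dx": -0.004, "dy": 0.01, "dz": 0, "yaw": 0.035, "claw": 1}
  ]
}}

```text
time: 6.38
tool_pos: [0.6364, 0.1918, 0.093]
tool_rot: [-0.005, 1.0, -0.005, 0.001]
contact_force: [0.4, 18.5, 1.8]
gripper_width: 0.244
grasp_force: 44.4
```

```bash
python3 - <<'E'
from h import *
st()
E
```

```text
t 6.38 pos [0.6364 0.1918 0.093 ] yaw_x [[1.0, -0.011, 0.003], [-0.011, -1.0, 0.01], [0.003, -0.011, -1.0]] F [ 0.4 18.5  1.8] w 0.244 g 44.4 j6 1.76
```

Call:
{"op": "send_rows", "data": {
  "increments": [
    {"dx": 0, "dy": -0.006, "dz": 0, "yaw": 0, "claw": 1},
    {"dx": 0, "dy": -0.006, "dz": 0, "yaw": 0, "claw": -1},
    {"dx": 0, "dy": -0.006, "dz": 0, "yaw": 0, "claw": -1},
    {"dx": 0, "dy": -0.006, "dz": 0, "yaw": 0, "claw": -1},
    {"dx": 0, "dy": -0.006, "dz": 0, "yaw": 0, "claw": -1},
    {"dx": 0, "dy": -0.006, "dz": 0, "yaw": 0, "claw": -1},
    {"dx": 0, "dy": -0.006, "dz": -0.1, "yaw": 0, "claw": -1},
    {"dx": 0, "dy": -0.006, "dz": -0.2, "yaw": 0, "claw": -1},
    {"dx": -0.07, "dy": 0, "dz": -0.35, "yaw": 0, "claw": -1},
    {"dx": -0.07, "dy": 0, "dz": -0.35, "yaw": 0, "claw": -1},
    {"dx": -0.07, "dy": 0, "dz": -0.35, "yaw": 0, "claw": -1},
    {"dx": -0.07, "dy": 0, "dz": -0.35, "yaw": 0, "claw": -1}
  ]
}}

```text
time: 7.88
tool_pos: [0.6002, 0.1862, 0.2634]
tool_rot: [0.0, 1.0, -0.006, -0.002]
contact_force: [-0.6, 0.1, -0.5]
gripper_width: 0.997
grasp_force: 0.0
```

```bash
python3 - <<'E'
from h import *
st(); im,s=grab('wrist','d1.png'); c=cam('wrist',s)
hsv=cv2.cvtColor(im,cv2.COLOR_RGB2HSV)
g=proj(c,[.487,.179,.05])[0]
t=((hsv[...,0]<14)&(hsv[...,1]>130)).astype(np.uint8)
yy,xx=np.mgrid[:420,:560];t[np.hypot(xx-g[0],yy-g[1])>70]=0
cs,_=cv2.findContours(t,cv2.RETR_EXTERNAL,cv2.CHAIN_APPROX_NONE);k=max(cs,key=cv2.contourArea)
P=onplane(c,k[:,0],.05)[:,:2]
r=cv2.minAreaRect((P*1000).astype(np.float32));print(r,g,np.round(cv2.boundingRect(k)))
E
```

```text
t 7.88 pos [0.6002 0.1862 0.2634] yaw_x [[1.0, -0.012, -0.004], [-0.012, -1.0, -0.001], [-0.004, 0.001, -1.0]] F [-0.6  0.1 -0.5] w 0.997 g 0.0 j6 1.77
((489.8043212890625, 175.11373901367188), (46.884403228759766, 80.25188446044922), 7.070617198944092) [287.05596251 265.73426953] [256 245  69  40]
```

View pics/d1.png

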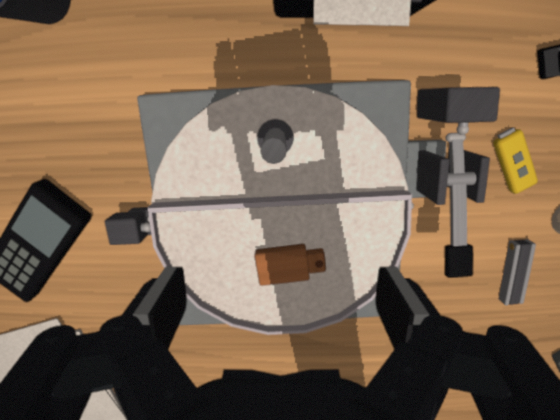

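Call:
{"op": "send_rows", "data": {
  "increments": [
    {"dx": -0.22, "dy": 0.02, "dz": 0.1, "yaw": -0.9, "claw": -1},
    {"dx": -0.22, "dy": 0.02, "dz": 0.1, "yaw": -0.9, "claw": -1},
    {"dx": -0.22, "dy": 0.02, "dz": 0.1, "yaw": -0.9, "claw": -1},
    {"dx": -0.22, "dy": 0.02, "dz": 0.1, "yaw": -0.9, "claw": -1},
    {"dx": -0.22, "dy": 0.02, "dz": 0.1, "yaw": -0.9, "claw": -1},
    {"dx": -0.22, "dy": 0.02, "dz": 0.1, "yaw": -0.9, "claw": -1},
    {"dx": -0.22, "dy": 0.02, "dz": 0.1, "yaw": -0.9, "claw": -1},
    {"dx": -0.22, "dy": 0.02, "dz": 0.1, "yaw": -0.9, "claw": -1},
    {"dx": -0.22, "dy": 0.02, "dz": 0.1, "yaw": -0.9, "claw": -1}
  ]
}}

```text
time: 9.05
tool_pos: [0.4902, 0.1775, 0.214]
tool_rot: [-0.001, 0.785, 0.62, -0.002]
contact_force: [0.1, -0.0, 0.4]
gripper_width: 1.002
grasp_force: 0.0
```

```bash
python3 - <<'E'
from h import *
st(); go((.4895,.177,.037),97)
E
```

```text
t 9.05 pos [0.4902 0.1775 0.214 ] yaw_x [[0.231, 0.973, -0.004], [0.973, -0.231, -0.001], [-0.002, -0.003, -1.0]] F [ 0.1 -0.   0.4] w 1.002 g 0.0 j6 0.44
go (0.4895, 0.177, 0.037) 97 -> dx -0.0007 dy 0.0002 dz 0.3540 yaw -0.2370 (2.8 rows) cur a 76.6
```

Call:
{"op": "send_rows", "data": {
  "increments": [
    {"dx": 0, "dy": 0, "dz": 0.1, "yaw": -0.12, "claw": -1},
    {"dx": 0, "dy": 0, "dz": 0.2, "yaw": -0.237, "claw": -1},
    {"dx": 0, "dy": 0, "dz": 0.27, "yaw": -0.237, "claw": -1},
    {"dx": 0, "dy": 0, "dz": 0.33, "yaw": -0.237, "claw": -1},
    {"dx": 0, "dy": 0, "dz": 0.353, "yaw": -0.237, "claw": -0.5},
    {"dx": 0, "dy": 0, "dz": 0.353, "yaw": -0.237, "claw": 0},
    {"dx": 0, "dy": 0, "dz": 0.353, "yaw": -0.237, "claw": 1},
    {"dx": 0, "dy": 0, "dz": 0.353, "yaw": -0.237, "claw": 1},
    {"dx": 0, "dy": 0, "dz": 0.353, "yaw": -0.237, "claw": 1},
    {"dx": 0, "dy": 0, "dz": 0.353, "yaw": -0.237, "claw": 1},
    {"dx": 0, "dy": 0, "dz": 0.353, "yaw": -0.237, "claw": 1},
    {"dx": 0, "dy": 0, "dz": 0.353, "yaw": -0.237, "claw": 1}
  ]
}}

```text
time: 10.55
tool_pos: [0.4914, 0.1779, 0.0406]
tool_rot: [0.0, 0.662, 0.749, 0.0]
contact_force: [-1.9, -0.4, 4.9]
gripper_width: 0.492
grasp_force: 62.6
```

```bash
python3 - <<'E'
from h import *
st(); 
c=cam('scene');im=cv2.imread('pics/c2.png');hsv=cv2.cvtColor(im,cv2.COLOR_BGR2HSV)
# box corners: dark greenish region
x0,y0,x1,y1=70,180,170,275
sub=hsv[y0:y1,x0:x1]; m=((sub[...,1]<90)&(sub[...,2]<130)).astype(np.uint8)
m=cv2.morphologyEx(m,cv2.MORPH_OPEN,np.ones((3,3)))
cs,_=cv2.findContours(m,cv2.RETR_EXTERNAL,cv2.CHAIN_APPROX_NONE);k=max(cs,key=cv2.contourArea)+[x0,y0]
h=cv2.approxPolyDP(cv2.convexHull(k),3,True)[:,0];print(h.tolist());
print(np.round(onplane(c,h,.045)[:,:2],3).tolist());print(np.round(onplane(c,h,.0)[:,:2],3).tolist())
E
```

```text
t 10.55 pos [0.4914 0.1779 0.0406] yaw_x [[-0.122, 0.992, 0.001], [0.992, 0.122, 0.0], [0.0, 0.001, -1.0]] F [-1.9 -0.4  4.9] w 0.492 g 62.6 j6 0.08
[[150, 197], [154, 210], [146, 260], [87, 263], [81, 248], [94, 201]]
[[0.411, -0.38], [0.451, -0.366], [0.584, -0.366], [0.582, -0.487], [0.544, -0.508], [0.413, -0.509]]
[[0.371, -0.397], [0.413, -0.382], [0.555, -0.382], [0.553, -0.511], [0.512, -0.534], [0.373, -0.535]]
```

```bash
python3 - <<'E'
from h import *
go((.4914,.1779,.20),97);go((.484,-.135,.20),93);go((.484,-.446,.20),90)
E
```

```text
go (0.4914, 0.1779, 0.2) 97 -> dx 0.0001 dy 0.0004 dz -0.3189 yaw 0.0004 (2.6 rows) cur a 97.0
go (0.484, -0.135, 0.2) 93 -> dx -0.6192 dy -0.0910 dz -0.3190 yaw 0.0469 (5.6 rows) cur a 97.0
go (0.484, -0.446, 0.2) 90 -> dx -1.2365 dy -0.1671 dz -0.3192 yaw 0.0819 (10.3 rows) cur a 97.0
```

Call:
{"op": "send_rows", "data": {
  "increments": [
    {"dx": 0, "dy": 0, "dz": -0.04, "yaw": 0, "claw": 1},
    {"dx": 0, "dy": 0, "dz": -0.12, "yaw": 0, "claw": 1},
    {"dx": 0, "dy": 0, "dz": -0.22, "yaw": 0, "claw": 1},
    {"dx": 0, "dy": 0, "dz": -0.32, "yaw": 0, "claw": 1},
    {"dx": -0.1, "dy": -0.015, "dz": -0.32, "yaw": 0.01, "claw": 1},
    {"dx": -0.2, "dy": -0.03, "dz": -0.32, "yaw": 0.02, "claw": 1},
    {"dx": -0.3, "dy": -0.045, "dz": -0.32, "yaw": 0.03, "claw": 1},
    {"dx": -0.4, "dy": -0.06, "dz": -0.32, "yaw": 0.04, "claw": 1},
    {"dx": -0.5, "dy": -0.075, "dz": -0.32, "yaw": 0.047, "claw": 1},
    {"dx": -0.62, "dy": -0.091, "dz": -0.32, "yaw": 0.047, "claw": 1}
  ]
}}

```text
time: 11.8
tool_pos: [0.483, -0.1367, 0.199]
tool_rot: [-0.0, 0.688, 0.726, 0.0]
contact_force: [0.8, -0.8, 0.4]
gripper_width: 0.495
grasp_force: 62.0
```

```bash
python3 - <<'E'
from h import *
st(); go((.484,-.446,.20),90);go((.484,-.446,.016),90)
E
```

```text
t 11.8 pos [ 0.483  -0.1367  0.199 ] yaw_x [[-0.053, 0.999, -0.0], [0.999, 0.053, 0.001], [0.001, -0.0, -1.0]] F [ 0.8 -0.8  0.4] w 0.495 g 62.0 j6 -0.48
go (0.484, -0.446, 0.2) 90 -> dx -0.6179 dy -0.0309 dz -0.0023 yaw 0.0354 (4.9 rows) cur a 93.0
go (0.484, -0.446, 0.016) 90 -> dx -0.6181 dy -0.0308 dz 0.3657 yaw 0.0354 (5.8 rows) cur a 93.0
```

Call:
{"op": "send_rows", "data": {
  "increments": [
    {"dx": -0.1, "dy": -0.005, "dz": 0, "yaw": 0.005, "claw": 1},
    {"dx": -0.2, "dy": -0.01, "dz": 0, "yaw": 0.01, "claw": 1},
    {"dx": -0.3, "dy": -0.015, "dz": 0, "yaw": 0.02, "claw": 1},
    {"dx": -0.4, "dy": -0.02, "dz": 0, "yaw": 0.03, "claw": 1},
    {"dx": -0.5, "dy": -0.025, "dz": 0, "yaw": 0.035, "claw": 1},
    {"dx": -0.618, "dy": -0.031, "dz": 0, "yaw": 0.035, "claw": 1},
    {"dx": -0.618, "dy": -0.031, "dz": 0.1, "yaw": 0.035, "claw": 1},
    {"dx": -0.618, "dy": -0.031, "dz": 0.2, "yaw": 0.035, "claw": 1},
    {"dx": -0.618, "dy": -0.031, "dz": 0.28, "yaw": 0.035, "claw": 1},
    {"dx": -0.618, "dy": -0.031, "dz": 0.33, "yaw": 0.035, "claw": 1},
    {"dx": -0.618, "dy": -0.031, "dz": 0.362, "yaw": 0.035, "claw": 1},
    {"dx": -0.618, "dy": -0.031, "dz": 0.362, "yaw": 0.035, "claw": 1},
    {"dx": -0.618, "dy": -0.031, "dz": 0.362, "yaw": 0.035, "claw": -0.4},
    {"dx": -0.618, "dy": -0.031, "dz": 0.362, "yaw": 0.035, "claw": -0.4},
    {"dx": -0.618, "dy": -0.031, "dz": 0.362, "yaw": 0.035, "claw": -0.4},
    {"dx": -0.618, "dy": -0.031, "dz": 0.362, "yaw": 0.035, "claw": -0.4},
    {"dx": -0.618, "dy": -0.031, "dz": 0.3, "yaw": 0.035, "claw": -0.4},
    {"dx": -0.618, "dy": -0.031, "dz": 0.2, "yaw": 0.035, "claw": -0.4},
    {"dx": -0.618, "dy": -0.031, "dz": 0.1, "yaw": 0.035, "claw": -0.4},
    {"dx": -0.618, "dy": -0.031, "dz": -0.05, "yaw": 0.035, "claw": -1}
  ]
}}

```text
time: 14.3
tool_pos: [0.4837, -0.4441, 0.2127]
tool_rot: [-0.001, 0.707, 0.707, 0.0]
contact_force: [0.4, -0.3, -0.4]
gripper_width: 0.887
grasp_force: 0.0
```

```bash
python3 - <<'E'
from h import *
st(); go((.50,-.28,.26),90)
E
```

```text
t 14.3 pos [ 0.4837 -0.4441  0.2127] yaw_x [[0.0, 1.0, -0.002], [1.0, -0.0, 0.002], [0.002, -0.002, -1.0]] F [ 0.4 -0.3 -0.4] w 0.887 g 0.0 j6 -0.86
go (0.5, -0.28, 0.26) 90 -> dx 0.3284 dy 0.0324 dz -0.0941 yaw -0.0002 (2.7 rows) cur a 90.0
```

Call:
{"op": "send_rows", "data": {
  "increments": [
    {"dx": 0.1, "dy": 0.02, "dz": -0.1, "yaw": 0, "claw": -1},
    {"dx": 0.2, "dy": 0.04, "dz": -0.12, "yaw": 0, "claw": -1},
    {"dx": 0.56, "dy": 0.09, "dz": -0.12, "yaw": 0, "claw": -1},
    {"dx": 0.56, "dy": 0.09, "dz": -0.12, "yaw": 0, "claw": -1},
    {"dx": 0.56, "dy": 0.09, "dz": -0.12, "yaw": 0, "claw": -1},
    {"dx": 0.56, "dy": 0.09, "dz": -0.12, "yaw": 0, "claw": -1},
    {"dx": 0.56, "dy": 0.09, "dz": -0.12, "yaw": 0, "claw": -1},
    {"dx": 0.56, "dy": 0.09, "dz": -0.12, "yaw": 0, "claw": -1}
  ]
}}

```text
time: 15.3
tool_pos: [0.5292, -0.1661, 0.2722]
tool_rot: [-0.0, 0.708, 0.706, -0.0]
contact_force: [-0.8, -0.9, 1.3]
gripper_width: 0.996
grasp_force: 0.0
```

```bash
python3 - <<'E'
from h import *
st(); im,s=grab('wrist','e1.png'); grab('scene','e2.png')
c=cam('wrist',s);print(np.round(proj(c,[[.453,-.276,.016],[.453,-.143,.018],[.624,-.267,.02],[.61,-.109,.016],[.484,-.445,.02]])))
E
```

```text
t 15.3 pos [ 0.5292 -0.1661  0.2722] yaw_x [[0.002, 1.0, -0.0], [1.0, -0.002, -0.0], [-0.0, -0.0, -1.0]] F [-0.8 -0.9  1.3] w 0.996 g 0.0 j6 -0.44
[[223. 249.]
 [217. 147.]
 [354. 243.]
 [350. 118.]
 [251. 353.]]
```

View pics/e1.png

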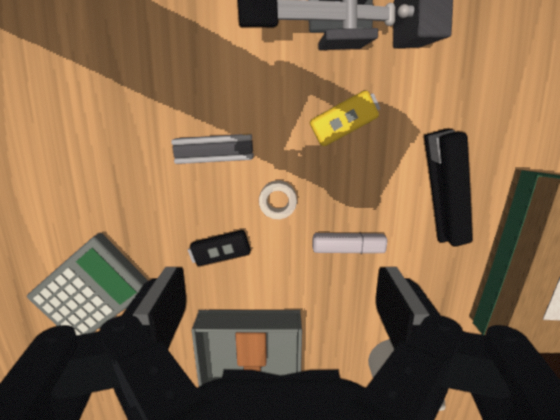

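View pics/e2.png

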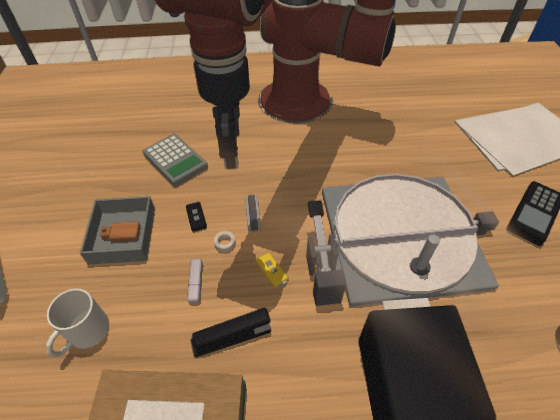

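```bash
cat > m.py <<'E'
from h import *
im=cv2.imread('pics/e1.png');c=cam('wrist',dict(tool_pos=[.5292,-.1661,.2722],tool_rot=[0,.7075,.7065,0]))
for n,q,z in [('mt',[(174,150),(252,147)],.012),('fob',[(192,255),(248.5,240)],.010),('pb',[(313,242.5),(386,242.5)],.015)]:
    P=onplane(c,q,z)[:,:2];d=P[1]-P[0];print(n,np.round(P.mean(0),4),'len %.3f ang %.1f'%(np.hypot(*d),np.degrees(np.arctan2(d[1],d[0]))))
E
python3 m.py
python3 - <<'E'
from h import *
go((.452,-.142,.12),0); go((.452,-.142,.12),182)
E
```

```text
mt [ 0.4468 -0.1453] len 0.095 ang 1.8
fob [ 0.4478 -0.2775] len 0.080 ang 16.1
pb [ 0.6195 -0.268 ] len 0.097 ang -0.3
go (0.452, -0.142, 0.12) 0 -> dx 0.0478 dy -0.1544 dz 0.3044 yaw 1.0458 (8.4 rows) cur a 89.9
go (0.452, -0.142, 0.12) 182 -> dx 0.0478 dy -0.1544 dz 0.3044 yaw -1.0719 (8.6 rows) cur a 89.9
```

Call:
{"op": "send_rows", "data": {
  "increments": [
    {"dx": 0.041, "dy": -0.164, "dz": 0.2, "yaw": 0.9, "claw": -1},
    {"dx": 0.041, "dy": -0.164, "dz": 0.2, "yaw": 0.9, "claw": -1},
    {"dx": 0.041, "dy": -0.164, "dz": 0.2, "yaw": 0.9, "claw": -1},
    {"dx": 0.041, "dy": -0.164, "dz": 0.2, "yaw": 0.9, "claw": -1},
    {"dx": 0.041, "dy": -0.164, "dz": 0.2, "yaw": 0.9, "claw": -1},
    {"dx": 0.041, "dy": -0.164, "dz": 0.2, "yaw": 0.9, "claw": -1},
    {"dx": 0.041, "dy": -0.164, "dz": 0.2, "yaw": 0.9, "claw": -1},
    {"dx": 0.041, "dy": -0.164, "dz": 0.2, "yaw": 0.9, "claw": -1}
  ]
}}

```text
time: 16.4
tool_pos: [0.4473, -0.1451, 0.1723]
tool_rot: [0.0, 0.994, 0.109, -0.0]
contact_force: [-0.0, -0.6, 0.1]
gripper_width: 0.997
grasp_force: 0.0
```

```bash
python3 - <<'E'
from h import *
st(); go((.447,-.1453,.004),1.8)
E
```

```text
t 16.4 pos [ 0.4473 -0.1451  0.1723] yaw_x [[0.976, 0.218, -0.0], [0.218, -0.976, -0.0], [-0.0, -0.0, -1.0]] F [-0.  -0.6  0.1] w 0.997 g 0.0 j6 0.88
go (0.447, -0.1453, 0.004) 1.8 -> dx -0.0006 dy 0.0003 dz 0.3366 yaw 0.1253 (2.7 rows) cur a 12.6
```

Call:
{"op": "send_rows", "data": {
  "increments": [
    {"dx": 0, "dy": 0, "dz": 0.1, "yaw": 0.125, "claw": -1},
    {"dx": 0, "dy": 0, "dz": 0.19, "yaw": 0.125, "claw": -1},
    {"dx": 0, "dy": 0, "dz": 0.26, "yaw": 0.125, "claw": -1},
    {"dx": 0, "dy": 0, "dz": 0.31, "yaw": 0.125, "claw": -1},
    {"dx": 0, "dy": 0, "dz": 0.336, "yaw": 0.125, "claw": -0.5},
    {"dx": 0, "dy": 0, "dz": 0.336, "yaw": 0.125, "claw": 0},
    {"dx": 0, "dy": 0, "dz": 0.336, "yaw": 0.125, "claw": 1},
    {"dx": 0, "dy": 0, "dz": 0.336, "yaw": 0.125, "claw": 1},
    {"dx": 0, "dy": 0, "dz": 0.336, "yaw": 0.125, "claw": 1},
    {"dx": 0, "dy": 0, "dz": 0.336, "yaw": 0.125, "claw": 1},
    {"dx": 0, "dy": 0, "dz": 0.336, "yaw": 0.125, "claw": 1},
    {"dx": 0, "dy": 0, "dz": 0.336, "yaw": 0.125, "claw": 1},
    {"dx": 0, "dy": 0, "dz": 0.3, "yaw": 0.125, "claw": 1},
    {"dx": 0, "dy": 0, "dz": 0.22, "yaw": 0.125, "claw": 1},
    {"dx": 0, "dy": 0, "dz": 0.12, "yaw": 0.125, "claw": 1},
    {"dx": 0, "dy": 0, "dz": 0.0, "yaw": 0.125, "claw": 1}
  ]
}}

```text
time: 18.4
tool_pos: [0.446, -0.1437, 0.1722]
tool_rot: [-0.001, 1.0, 0.017, -0.001]
contact_force: [1.7, -0.6, -1.5]
gripper_width: 0.333
grasp_force: 60.0
```

```bash
python3 - <<'E'
from h import *
st(); go((.4853,.2506,.17),2.3);go((.4853,.2506,.042),2.3)
E
```

```text
t 18.4 pos [ 0.446  -0.1437  0.1722] yaw_x [[0.999, 0.033, -0.003], [0.033, -0.999, 0.001], [-0.003, -0.002, -1.0]] F [ 1.7 -0.6 -1.5] w 0.333 g 60.0 j6 1.07
go (0.4853, 0.2506, 0.17) 2.3 -> dx 0.1047 dy -0.7855 dz 0.0054 yaw -0.0046 (6.3 rows) cur a 1.9
go (0.4853, 0.2506, 0.042) 2.3 -> dx 0.1054 dy -0.7850 dz 0.2614 yaw -0.0046 (6.7 rows) cur a 1.9
```

Call:
{"op": "send_rows", "data": {
  "increments": [
    {"dx": 0.015, "dy": -0.1, "dz": 0, "yaw": 0, "claw": 1},
    {"dx": 0.03, "dy": -0.2, "dz": 0, "yaw": 0, "claw": 1},
    {"dx": 0.045, "dy": -0.3, "dz": 0, "yaw": 0, "claw": 1},
    {"dx": 0.06, "dy": -0.4, "dz": 0, "yaw": 0, "claw": 1},
    {"dx": 0.075, "dy": -0.5, "dz": 0, "yaw": 0, "claw": 1},
    {"dx": 0.09, "dy": -0.6, "dz": 0, "yaw": 0, "claw": 1},
    {"dx": 0.1, "dy": -0.7, "dz": 0, "yaw": -0.005, "claw": 1},
    {"dx": 0.105, "dy": -0.785, "dz": 0, "yaw": -0.005, "claw": 1},
    {"dx": 0.105, "dy": -0.785, "dz": 0, "yaw": -0.005, "claw": 1}
  ]
}}

```text
time: 19.52
tool_pos: [0.486, 0.2518, 0.1716]
tool_rot: [0.0, 1.0, 0.022, -0.001]
contact_force: [-0.5, -1.0, -1.6]
gripper_width: 0.336
grasp_force: 60.1
```

```bash
python3 - <<'E'
from h import *
st(); go((.4853,.2506,.041),2.3)
E
```

```text
t 19.52 pos [0.486  0.2518 0.1716] yaw_x [[0.999, 0.045, -0.001], [0.045, -0.999, -0.0], [-0.001, 0.0, -1.0]] F [-0.5 -1.  -1.6] w 0.336 g 60.1 j6 1.87
go (0.4853, 0.2506, 0.041) 2.3 -> dx -0.0011 dy 0.0023 dz 0.2612 yaw 0.0030 (2.1 rows) cur a 2.6
```

Call:
{"op": "send_rows", "data": {
  "increments": [
    {"dx": 0, "dy": 0.002, "dz": 0.08, "yaw": 0, "claw": 1},
    {"dx": 0, "dy": 0.002, "dz": 0.16, "yaw": 0, "claw": 1},
    {"dx": 0, "dy": 0.002, "dz": 0.22, "yaw": 0, "claw": 1},
    {"dx": 0, "dy": 0.002, "dz": 0.25, "yaw": 0, "claw": 1},
    {"dx": 0, "dy": 0.002, "dz": 0.261, "yaw": 0, "claw": 1},
    {"dx": 0, "dy": 0.002, "dz": 0.261, "yaw": 0, "claw": 1},
    {"dx": 0, "dy": 0.002, "dz": 0.261, "yaw": 0, "claw": 0},
    {"dx": 0, "dy": 0.002, "dz": 0.261, "yaw": 0, "claw": 0},
    {"dx": 0, "dy": 0.002, "dz": 0.261, "yaw": 0, "claw": 0},
    {"dx": 0, "dy": 0.002, "dz": 0.261, "yaw": 0, "claw": 0},
    {"dx": 0, "dy": 0.002, "dz": 0.24, "yaw": 0, "claw": 0},
    {"dx": 0, "dy": 0.002, "dz": 0.18, "yaw": 0, "claw": 0},
    {"dx": 0, "dy": 0.002, "dz": 0.06, "yaw": 0, "claw": 0},
    {"dx": 0, "dy": 0.002, "dz": -0.06, "yaw": 0, "claw": 0}
  ]
}}

```text
time: 21.28
tool_pos: [0.4865, 0.2485, 0.2043]
tool_rot: [0.0, 1.0, 0.02, -0.0]
contact_force: [0.8, -0.6, 0.1]
gripper_width: 0.501
grasp_force: 0.0
```

```bash
python3 - <<'E'
from h import *
st(); go((.54,-.07,.20),1);go((.6195,-.268,.20),-.3)
E
```

```text
t 21.27 pos [0.4865 0.2485 0.2043] yaw_x [[0.999, 0.041, -0.0], [0.041, -0.999, -0.0], [-0.0, 0.0, -1.0]] F [ 0.8 -0.6  0.1] w 0.501 g 0.0 j6 1.87
go (0.54, -0.07, 0.2) 1 -> dx 0.0810 dy 0.6408 dz 0.0087 yaw 0.0154 (5.2 rows) cur a 2.3
go (0.6195, -0.268, 0.2) -0.3 -> dx 0.2238 dy 1.0430 dz 0.0087 yaw 0.0305 (8.5 rows) cur a 2.3
```

Call:
{"op": "send_rows", "data": {
  "increments": [
    {"dx": 0.31, "dy": 0.91, "dz": -0.08, "yaw": 0.03, "claw": -1},
    {"dx": 0.31, "dy": 0.91, "dz": -0.08, "yaw": 0.03, "claw": -1},
    {"dx": 0.31, "dy": 0.91, "dz": -0.08, "yaw": 0.03, "claw": -1},
    {"dx": 0.31, "dy": 0.91, "dz": -0.08, "yaw": 0.03, "claw": -1},
    {"dx": 0.31, "dy": 0.91, "dz": -0.08, "yaw": 0.03, "claw": -1},
    {"dx": 0.31, "dy": 0.91, "dz": -0.08, "yaw": 0.03, "claw": -1},
    {"dx": 0.31, "dy": 0.91, "dz": -0.08, "yaw": 0.03, "claw": -1},
    {"dx": 0.31, "dy": 0.91, "dz": -0.08, "yaw": 0.03, "claw": -1},
    {"dx": 0.31, "dy": 0.91, "dz": -0.08, "yaw": 0.03, "claw": -1},
    {"dx": 0.31, "dy": 0.91, "dz": -0.08, "yaw": 0.03, "claw": -1}
  ]
}}

```text
time: 22.52
tool_pos: [0.6601, -0.1992, 0.2425]
tool_rot: [-0.0, 1.0, -0.002, -0.0]
contact_force: [-0.5, 1.0, -0.0]
gripper_width: 0.999
grasp_force: 0.0
```

```bash
cat > look.py <<'E'
from h import *
import sys
# detect pb (white/lilac) and fob (black) near expected places in wrist view
st(); im,s=grab('wrist',sys.argv[1]); c=cam('wrist',s); hsv=cv2.cvtColor(im,cv2.COLOR_RGB2HSV)
yy,xx=np.mgrid[:420,:560]
for n,P0,z,m in [('pb',(.6195,-.268,.015),.015,(hsv[...,1]<50)&(hsv[...,2]>110)),('fob',(.4478,-.2775,.01),.01,hsv[...,2]<60)]:
    g=proj(c,P0)[0]; m=(m&(np.hypot(xx-g[0],yy-g[1])<75)).astype(np.uint8)
    m=cv2.morphologyEx(m,cv2.MORPH_OPEN,np.ones((3,3)))
    for k in cv2.findContours(m,cv2.RETR_EXTERNAL,cv2.CHAIN_APPROX_NONE)[0]:
        if cv2.contourArea(k)<300: continue
        r=cv2.minAreaRect((onplane(c,k[:,0],z)[:,:2]*1000).astype(np.float32)); b=cv2.boundingRect(k)
        L=r[2] if r[1][0]>r[1][1] else r[2]-90
        print(n,'expected px',g.round(),'bbox',b,'centre',np.round(r[0],1),'size',np.round(r[1],1),'long dir %.1f'%L)
E
python3 look.py f1.png
```

```text
t 22.52 pos [ 0.6601 -0.1992  0.2425] yaw_x [[1.0, -0.004, -0.0], [-0.004, -1.0, 0.0], [-0.0, -0.0, -1.0]] F [-0.5  1.  -0. ] w 0.999 g 0.0 j6 1.17
pb expected px [339. 205.] bbox (330, 163, 24, 81) centre [ 619.9 -270.4] size [23.4 98.1] long dir -0.9
fob expected px [339. 324.] bbox (323, 298, 33, 51) centre [ 448.2 -278.9] size [82.1 33.1] long dir 14.9
fob expected px [339. 324.] bbox (286, 268, 128, 132) centre [ 405.9 -318.9] size [132.6 225.5] long dir -34.3
```

View pics/f1.png

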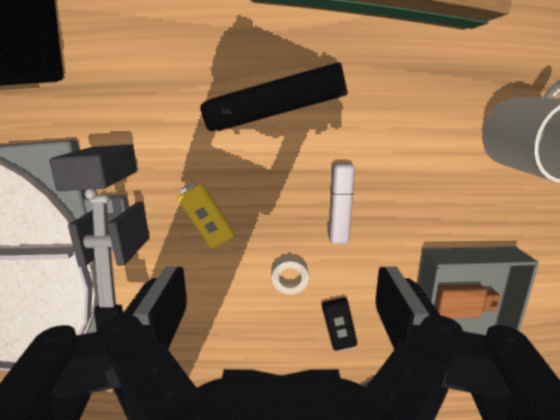

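```bash
python3 - <<'E'
from h import *
go((.62,-.269,.006),-.6)
E
```

```text
go (0.62, -0.269, 0.006) -0.6 -> dx -0.0794 dy 0.1411 dz 0.4729 yaw 0.0046 (4.0 rows) cur a -0.2
```

Call:
{"op": "send_rows", "data": {
  "increments": [
    {"dx": -0.08, "dy": 0.141, "dz": 0.08, "yaw": 0.005, "claw": -1},
    {"dx": -0.08, "dy": 0.141, "dz": 0.17, "yaw": 0.005, "claw": -1},
    {"dx": -0.08, "dy": 0.141, "dz": 0.28, "yaw": 0.005, "claw": -1},
    {"dx": -0.08, "dy": 0.141, "dz": 0.37, "yaw": 0.005, "claw": -1},
    {"dx": -0.08, "dy": 0.141, "dz": 0.44, "yaw": 0.005, "claw": -1},
    {"dx": -0.08, "dy": 0.141, "dz": 0.472, "yaw": 0.005, "claw": -0.5},
    {"dx": -0.08, "dy": 0.141, "dz": 0.472, "yaw": 0.005, "claw": 0},
    {"dx": -0.08, "dy": 0.141, "dz": 0.472, "yaw": 0.005, "claw": 1},
    {"dx": -0.08, "dy": 0.141, "dz": 0.472, "yaw": 0.005, "claw": 1},
    {"dx": -0.08, "dy": 0.141, "dz": 0.472, "yaw": 0.005, "claw": 1},
    {"dx": -0.08, "dy": 0.141, "dz": 0.472, "yaw": 0.005, "claw": 1},
    {"dx": -0.08, "dy": 0.141, "dz": 0.472, "yaw": 0.005, "claw": 1},
    {"dx": -0.08, "dy": 0.141, "dz": 0.472, "yaw": 0.005, "claw": 1},
    {"dx": -0.08, "dy": 0.141, "dz": 0.42, "yaw": 0.005, "claw": 1},
    {"dx": -0.08, "dy": 0.141, "dz": 0.34, "yaw": 0.005, "claw": 1},
    {"dx": -0.08, "dy": 0.141, "dz": 0.24, "yaw": 0.005, "claw": 1},
    {"dx": -0.08, "dy": 0.141, "dz": 0.12, "yaw": 0.005, "claw": 1}
  ]
}}

```text
time: 24.7
tool_pos: [0.619, -0.2695, 0.1826]
tool_rot: [-0.001, 1.0, -0.006, -0.001]
contact_force: [0.9, -0.1, -0.5]
gripper_width: 0.257
grasp_force: 61.4
```

```bash
python3 - <<'E'
from h import *
st(); go((.4879,.1857,.18),2.3)
E
```

```text
t 24.7 pos [ 0.619  -0.2695  0.1826] yaw_x [[1.0, -0.012, -0.002], [-0.012, -1.0, 0.001], [-0.002, -0.001, -1.0]] F [ 0.9 -0.1 -0.5] w 0.257 g 61.4 j6 1.06
go (0.4879, 0.1857, 0.18) 2.3 -> dx -0.2731 dy -0.9073 dz 0.0070 yaw -0.0348 (7.6 rows) cur a -0.7
```

Call:
{"op": "send_rows", "data": {
  "increments": [
    {"dx": -0.03, "dy": -0.1, "dz": 0, "yaw": 0, "claw": 1},
    {"dx": -0.06, "dy": -0.2, "dz": 0, "yaw": 0, "claw": 1},
    {"dx": -0.09, "dy": -0.3, "dz": 0, "yaw": -0.01, "claw": 1},
    {"dx": -0.12, "dy": -0.4, "dz": 0, "yaw": -0.02, "claw": 1},
    {"dx": -0.15, "dy": -0.5, "dz": 0, "yaw": -0.035, "claw": 1},
    {"dx": -0.18, "dy": -0.6, "dz": 0, "yaw": -0.035, "claw": 1},
    {"dx": -0.21, "dy": -0.7, "dz": 0, "yaw": -0.035, "claw": 1},
    {"dx": -0.24, "dy": -0.8, "dz": 0, "yaw": -0.035, "claw": 1},
    {"dx": -0.273, "dy": -0.907, "dz": 0, "yaw": -0.035, "claw": 1},
    {"dx": -0.273, "dy": -0.907, "dz": 0, "yaw": -0.035, "claw": 1}
  ]
}}

```text
time: 25.95
tool_pos: [0.4875, 0.1879, 0.1825]
tool_rot: [-0.0, 1.0, 0.023, 0.0]
contact_force: [0.2, -0.3, -0.8]
gripper_width: 0.258
grasp_force: 61.4
```

```bash
python3 - <<'E'
from h import *
st(); go((.4879,.1857,.0425),2.3)
E
```

```text
t 25.95 pos [0.4875 0.1879 0.1825] yaw_x [[0.999, 0.046, 0.0], [0.046, -0.999, 0.001], [0.0, -0.001, -1.0]] F [ 0.2 -0.3 -0.8] w 0.258 g 61.4 j6 1.75
go (0.4879, 0.1857, 0.0425) 2.3 -> dx 0.0005 dy 0.0046 dz 0.2800 yaw 0.0039 (2.2 rows) cur a 2.6
```

Call:
{"op": "send_rows", "data": {
  "increments": [
    {"dx": 0, "dy": 0.0045, "dz": 0.08, "yaw": 0, "claw": 1},
    {"dx": 0, "dy": 0.0045, "dz": 0.16, "yaw": 0, "claw": 1},
    {"dx": 0, "dy": 0.0045, "dz": 0.23, "yaw": 0, "claw": 1},
    {"dx": 0, "dy": 0.0045, "dz": 0.265, "yaw": 0, "claw": 1},
    {"dx": 0, "dy": 0.0045, "dz": 0.28, "yaw": 0, "claw": 1},
    {"dx": 0, "dy": 0.0045, "dz": 0.28, "yaw": 0, "claw": 1},
    {"dx": 0, "dy": 0.0045, "dz": 0.28, "yaw": 0, "claw": 0.1},
    {"dx": 0, "dy": 0.0045, "dz": 0.28, "yaw": 0, "claw": 0.1},
    {"dx": 0, "dy": 0.0045, "dz": 0.28, "yaw": 0, "claw": 0.1},
    {"dx": 0, "dy": 0.0045, "dz": 0.28, "yaw": 0, "claw": 0.1},
    {"dx": 0, "dy": 0.0045, "dz": 0.26, "yaw": 0, "claw": 0.1},
    {"dx": 0, "dy": 0.0045, "dz": 0.2, "yaw": 0, "claw": 0.1},
    {"dx": 0, "dy": 0.0045, "dz": 0.08, "yaw": 0, "claw": 0.1},
    {"dx": 0, "dy": 0.0045, "dz": -0.04, "yaw": 0, "claw": 0.1}
  ]
}}

```text
time: 27.7
tool_pos: [0.4885, 0.1828, 0.2043]
tool_rot: [0.0, 1.0, 0.02, -0.0]
contact_force: [0.8, 0.3, 0.2]
gripper_width: 0.45
grasp_force: 0.0
```

```bash
python3 - <<'E'
from h import *
st(); go((.56,-.25,.24),15.5)
E
```

```text
t 27.7 pos [0.4885 0.1828 0.2043] yaw_x [[0.999, 0.041, -0.0], [0.041, -0.999, -0.0], [-0.0, 0.0, -1.0]] F [0.8 0.3 0.2] w 0.45 g 0.0 j6 1.75
go (0.56, -0.25, 0.24) 15.5 -> dx 0.1077 dy 0.8706 dz -0.0713 yaw -0.1533 (7.0 rows) cur a 2.3
```

Call:
{"op": "send_rows", "data": {
  "increments": [
    {"dx": 0.108, "dy": 0.87, "dz": -0.07, "yaw": -0.153, "claw": -1},
    {"dx": 0.108, "dy": 0.87, "dz": -0.07, "yaw": -0.153, "claw": -1},
    {"dx": 0.108, "dy": 0.87, "dz": -0.07, "yaw": -0.153, "claw": -1},
    {"dx": 0.108, "dy": 0.87, "dz": -0.07, "yaw": -0.153, "claw": -1},
    {"dx": 0.108, "dy": 0.87, "dz": -0.07, "yaw": -0.153, "claw": -1},
    {"dx": 0.108, "dy": 0.87, "dz": -0.07, "yaw": -0.153, "claw": -1},
    {"dx": 0.108, "dy": 0.87, "dz": -0.07, "yaw": -0.153, "claw": -1},
    {"dx": 0.108, "dy": 0.87, "dz": -0.07, "yaw": -0.153, "claw": -1},
    {"dx": 0.108, "dy": 0.87, "dz": -0.07, "yaw": -0.153, "claw": -1},
    {"dx": 0.108, "dy": 0.87, "dz": -0.07, "yaw": -0.153, "claw": -1}
  ]
}}

```text
time: 28.95
tool_pos: [0.5605, -0.2481, 0.2373]
tool_rot: [-0.0, 0.991, 0.135, -0.0]
contact_force: [0.4, 1.0, -0.5]
gripper_width: 0.999
grasp_force: 0.0
```

```bash
python3 look.py g1.png; python3 -c "
from h import *
go((.448,-.2785,.0035),15.5)"
```

```text
t 28.95 pos [ 0.5605 -0.2481  0.2373] yaw_x [[0.963, 0.268, -0.0], [0.268, -0.963, 0.001], [-0.0, -0.001, -1.0]] F [ 0.4  1.  -0.5] w 0.999 g 0.0 j6 0.76
fob expected px [279. 263.] bbox (267, 235, 27, 57) centre [ 447.6 -279.4] size [78.  32.5] long dir 14.8
go (0.448, -0.2785, 0.0035) 15.5 -> dx -0.2332 dy -0.0015 dz 0.4677 yaw 0.0010 (4.2 rows) cur a 15.6
```

Call:
{"op": "send_rows", "data": {
  "increments": [
    {"dx": -0.1, "dy": 0, "dz": 0.05, "yaw": 0, "claw": -1},
    {"dx": -0.2, "dy": 0, "dz": 0.12, "yaw": 0.005, "claw": -1},
    {"dx": -0.233, "dy": -0.001, "dz": 0.22, "yaw": 0.005, "claw": -1},
    {"dx": -0.233, "dy": -0.001, "dz": 0.32, "yaw": 0.005, "claw": -1},
    {"dx": -0.233, "dy": -0.001, "dz": 0.41, "yaw": 0.005, "claw": -1},
    {"dx": -0.233, "dy": -0.001, "dz": 0.45, "yaw": 0.005, "claw": -1},
    {"dx": -0.233, "dy": -0.001, "dz": 0.468, "yaw": 0.005, "claw": -0.5},
    {"dx": -0.233, "dy": -0.001, "dz": 0.468, "yaw": 0.005, "claw": 0},
    {"dx": -0.233, "dy": -0.001, "dz": 0.468, "yaw": 0.005, "claw": 1},
    {"dx": -0.233, "dy": -0.001, "dz": 0.468, "yaw": 0.005, "claw": 1},
    {"dx": -0.233, "dy": -0.001, "dz": 0.468, "yaw": 0.005, "claw": 1},
    {"dx": -0.233, "dy": -0.001, "dz": 0.468, "yaw": 0.005, "claw": 1},
    {"dx": -0.233, "dy": -0.001, "dz": 0.468, "yaw": 0.005, "claw": 1},
    {"dx": -0.233, "dy": -0.001, "dz": 0.42, "yaw": 0.005, "claw": 1},
    {"dx": -0.233, "dy": -0.001, "dz": 0.34, "yaw": 0.005, "claw": 1},
    {"dx": -0.233, "dy": -0.001, "dz": 0.24, "yaw": 0.005, "claw": 1},
    {"dx": -0.233, "dy": -0.001, "dz": 0.13, "yaw": 0.005, "claw": 1}
  ]
}}

```text
time: 31.12
tool_pos: [0.4474, -0.2797, 0.173]
tool_rot: [-0.001, 0.991, 0.131, -0.001]
contact_force: [0.7, -1.2, -0.0]
gripper_width: 0.402
grasp_force: 60.5
```

```bash
python3 - <<'E'
from h import *
st(); go((.4905,.1207,.17),2.3)
E
```

```text
t 31.12 pos [ 0.4474 -0.2797  0.173 ] yaw_x [[0.966, 0.259, -0.001], [0.259, -0.966, 0.001], [-0.001, -0.001, -1.0]] F [ 0.7 -1.2 -0. ] w 0.402 g 60.5 j6 0.61
go (0.4905, 0.1207, 0.17) 2.3 -> dx 0.2911 dy -0.7510 dz 0.0066 yaw 0.1482 (6.4 rows) cur a 15.0
```

Call:
{"op": "send_rows", "data": {
  "increments": [
    {"dx": 0.04, "dy": -0.1, "dz": 0, "yaw": 0.02, "claw": 1},
    {"dx": 0.08, "dy": -0.2, "dz": 0, "yaw": 0.04, "claw": 1},
    {"dx": 0.115, "dy": -0.3, "dz": 0, "yaw": 0.06, "claw": 1},
    {"dx": 0.155, "dy": -0.4, "dz": 0, "yaw": 0.08, "claw": 1},
    {"dx": 0.195, "dy": -0.5, "dz": 0, "yaw": 0.1, "claw": 1},
    {"dx": 0.23, "dy": -0.6, "dz": 0, "yaw": 0.12, "claw": 1},
    {"dx": 0.27, "dy": -0.7, "dz": 0, "yaw": 0.148, "claw": 1},
    {"dx": 0.291, "dy": -0.751, "dz": 0, "yaw": 0.148, "claw": 1},
    {"dx": 0.291, "dy": -0.751, "dz": 0, "yaw": 0.148, "claw": 1}
  ]
}}

```text
time: 32.25
tool_pos: [0.4908, 0.1216, 0.172]
tool_rot: [0.0, 1.0, 0.022, -0.0]
contact_force: [0.8, -0.9, -0.1]
gripper_width: 0.399
grasp_force: 60.5
```

```bash
python3 - <<'E'
from h import *
st(); go((.4905,.1207,.0405),2.3)
E
```

```text
t 32.25 pos [0.4908 0.1216 0.172 ] yaw_x [[0.999, 0.044, -0.001], [0.044, -0.999, -0.0], [-0.001, 0.0, -1.0]] F [ 0.8 -0.9 -0.1] w 0.399 g 60.5 j6 1.62
go (0.4905, 0.1207, 0.0405) 2.3 -> dx -0.0005 dy 0.0018 dz 0.2630 yaw 0.0025 (2.1 rows) cur a 2.5
```

Call:
{"op": "send_rows", "data": {
  "increments": [
    {"dx": 0, "dy": 0.002, "dz": 0.08, "yaw": 0, "claw": 1},
    {"dx": 0, "dy": 0.002, "dz": 0.16, "yaw": 0, "claw": 1},
    {"dx": 0, "dy": 0.002, "dz": 0.22, "yaw": 0, "claw": 1},
    {"dx": 0, "dy": 0.002, "dz": 0.25, "yaw": 0, "claw": 1},
    {"dx": 0, "dy": 0.002, "dz": 0.263, "yaw": 0, "claw": 1},
    {"dx": 0, "dy": 0.002, "dz": 0.263, "yaw": 0, "claw": 1},
    {"dx": 0, "dy": 0.002, "dz": 0.263, "yaw": 0, "claw": -0.12},
    {"dx": 0, "dy": 0.002, "dz": 0.263, "yaw": 0, "claw": -0.12},
    {"dx": 0, "dy": 0.002, "dz": 0.263, "yaw": 0, "claw": -0.12},
    {"dx": 0, "dy": 0.002, "dz": 0.263, "yaw": 0, "claw": -0.12},
    {"dx": 0, "dy": 0.002, "dz": 0.24, "yaw": 0, "claw": -0.12},
    {"dx": 0, "dy": 0.002, "dz": 0.18, "yaw": 0, "claw": -0.12},
    {"dx": 0, "dy": 0.002, "dz": 0.06, "yaw": 0, "claw": -0.12},
    {"dx": 0, "dy": 0.002, "dz": -0.06, "yaw": 0, "claw": -0.12},
    {"dx": 0.226, "dy": -0.13, "dz": -0.2, "yaw": 0, "claw": -1},
    {"dx": 0.226, "dy": -0.13, "dz": -0.2, "yaw": 0, "claw": -1},
    {"dx": 0.226, "dy": -0.13, "dz": -0.2, "yaw": 0, "claw": -1},
    {"dx": 0.226, "dy": -0.13, "dz": -0.2, "yaw": 0, "claw": -1},
    {"dx": 0.226, "dy": -0.13, "dz": -0.2, "yaw": 0, "claw": -1},
    {"dx": 0.226, "dy": -0.13, "dz": -0.2, "yaw": 0, "claw": -1}
  ]
}}

```text
time: 34.75
tool_pos: [0.6004, 0.1892, 0.2714]
tool_rot: [0.0, 1.0, 0.02, -0.001]
contact_force: [-0.2, 1.2, -0.4]
gripper_width: 0.997
grasp_force: 0.0
```

```bash
python3 - <<'E'
from h import *
st(); grab('wrist','i1.png'); im,s=grab('scene')
go((.6365,.1916,.18),2.3)
go((.6365,.1916,.092),2.3)
a=im; b=cv2.imread('pics/i1.png')
cv2.imwrite('pics/i2.png',np.vstack([cv2.resize(a[150:310,60:510,::-1],(560,200)),b[60:380]]))
E
```

```text
t 34.75 pos [0.6004 0.1892 0.2714] yaw_x [[0.999, 0.04, -0.002], [0.04, -0.999, -0.0], [-0.002, 0.0, -1.0]] F [-0.2  1.2 -0.4] w 0.997 g 0.0 j6 1.72
go (0.6365, 0.1916, 0.18) 2.3 -> dx 0.0720 dy -0.0019 dz 0.1835 yaw 0.0000 (1.6 rows) cur a 2.3
go (0.6365, 0.1916, 0.092) 2.3 -> dx 0.0722 dy -0.0019 dz 0.3595 yaw 0.0000 (2.9 rows) cur a 2.3
```

View pics/i2.png

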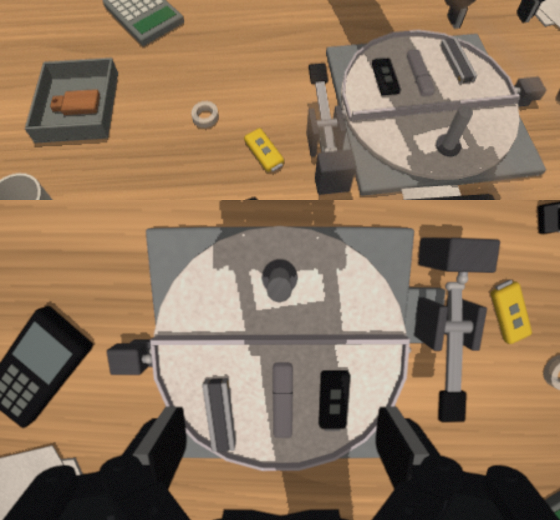

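```bash
python3 - <<'E'
from h import *
im=cv2.imread('pics/i1.png');c=cam('wrist',dict(tool_pos=[.6004,.1892,.2714],tool_rot=[0,1,.02,-.001]))
A=np.array([.5379,.1877]);t=np.radians(2.3);Rm=np.array([[np.cos(t),-np.sin(t)],[np.sin(t),np.cos(t)]])
for n,q,z in [('mt',[(212,238),(226,311)],.053),('pc',[(283,223),(283,296)],.055),('fob',[(334,231),(334,289)],.051),('lip',[(154,205),(405,205),(280,328)],.047)]:
    P=onplane(c,q,z)[:,:2];print(n,np.round((P-A)@Rm*1000,0).tolist())
cv2.imwrite('pics/i3.png',cv2.resize(im[200:340,140:420],None,fx=2.8,fy=2.8,interpolation=cv2.INTER_CUBIC))
E
```

```text
mt [[-16.0, 79.0], [-118.0, 68.0]]
pc [[3.0, -4.0], [-94.0, -5.0]]
fob [[-8.0, -64.0], [-87.0, -69.0]]
lip [[23.0, 147.0], [23.0, -147.0], [-149.0, -1.0]]
```

View pics/i3.png

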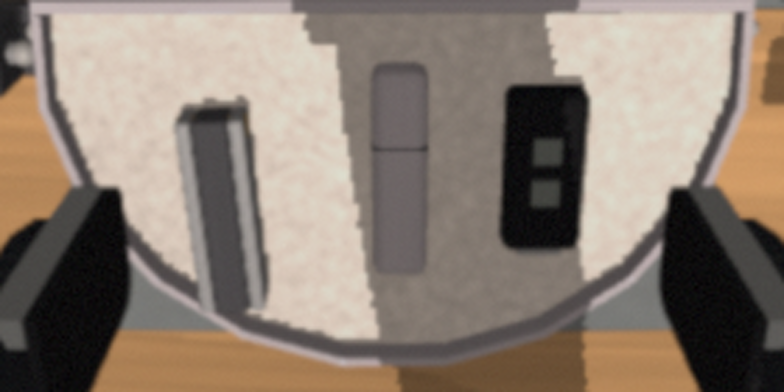

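```bash
python3 - <<'E'
from h import *
go((.468,.2584,.12),8.5)
go((.468,.2584,.040),8.5)
go((.4853,.2516,.10),2.3)
go((.4853,.2516,.041),2.3)
E
```

```text
go (0.468, 0.2584, 0.12) 8.5 -> dx -0.2593 dy -0.1489 dz 0.3038 yaw -0.0721 (3.4 rows) cur a 2.3
go (0.468, 0.2584, 0.04) 8.5 -> dx -0.2591 dy -0.1489 dz 0.4638 yaw -0.0721 (4.4 rows) cur a 2.3
go (0.4853, 0.2516, 0.1) 2.3 -> dx -0.2252 dy -0.1339 dz 0.3437 yaw 0.0000 (3.5 rows) cur a 2.3
go (0.4853, 0.2516, 0.041) 2.3 -> dx -0.2251 dy -0.1340 dz 0.4617 yaw 0.0000 (4.2 rows) cur a 2.3
```

Call:
{"op": "send_rows", "data": {
  "increments": [
    {"dx": -0.1, "dy": -0.06, "dz": 0.08, "yaw": -0.07, "claw": -0.1},
    {"dx": -0.2, "dy": -0.12, "dz": 0.16, "yaw": -0.072, "claw": -0.1},
    {"dx": -0.259, "dy": -0.149, "dz": 0.22, "yaw": -0.072, "claw": -0.1},
    {"dx": -0.259, "dy": -0.149, "dz": 0.3, "yaw": -0.072, "claw": -0.1},
    {"dx": -0.259, "dy": -0.149, "dz": 0.38, "yaw": -0.072, "claw": -0.1},
    {"dx": -0.259, "dy": -0.149, "dz": 0.44, "yaw": -0.072, "claw": -0.1},
    {"dx": -0.259, "dy": -0.149, "dz": 0.462, "yaw": -0.072, "claw": -0.1},
    {"dx": -0.259, "dy": -0.149, "dz": 0.462, "yaw": -0.072, "claw": 1},
    {"dx": -0.259, "dy": -0.149, "dz": 0.462, "yaw": -0.072, "claw": 1},
    {"dx": -0.259, "dy": -0.149, "dz": 0.462, "yaw": -0.072, "claw": 1},
    {"dx": -0.259, "dy": -0.149, "dz": 0.462, "yaw": -0.072, "claw": 1},
    {"dx": -0.259, "dy": -0.149, "dz": 0.462, "yaw": -0.072, "claw": 1},
    {"dx": -0.259, "dy": -0.149, "dz": 0.41, "yaw": -0.072, "claw": 1},
    {"dx": -0.225, "dy": -0.134, "dz": 0.38, "yaw": 0, "claw": 1},
    {"dx": -0.225, "dy": -0.134, "dz": 0.41, "yaw": 0, "claw": 1},
    {"dx": -0.225, "dy": -0.134, "dz": 0.45, "yaw": 0, "claw": 1},
    {"dx": -0.225, "dy": -0.134, "dz": 0.462, "yaw": 0, "claw": 1},
    {"dx": -0.225, "dy": -0.134, "dz": 0.462, "yaw": 0, "claw": 1}
  ]
}}

```text
time: 37.1
tool_pos: [0.4842, 0.2517, 0.0411]
tool_rot: [0.001, 1.0, 0.021, -0.003]
contact_force: [-7.7, -3.1, 15.7]
gripper_width: 0.334
grasp_force: 62.2
```

Call:
{"op": "send_rows", "data": {
  "increments": [
    {"dx": 0, "dy": 0, "dz": 0, "yaw": 0, "claw": 0},
    {"dx": 0, "dy": 0, "dz": 0, "yaw": 0, "claw": 0},
    {"dx": 0, "dy": 0, "dz": 0, "yaw": 0, "claw": 0},
    {"dx": 0, "dy": 0, "dz": 0, "yaw": 0, "claw": 0},
    {"dx": 0, "dy": 0, "dz": -0.03, "yaw": 0, "claw": 0},
    {"dx": 0, "dy": 0, "dz": -0.1, "yaw": 0, "claw": 0},
    {"dx": 0, "dy": 0, "dz": -0.22, "yaw": 0, "claw": 0},
    {"dx": 0, "dy": 0, "dz": -0.34, "yaw": 0, "claw": 0},
    {"dx": 0.225, "dy": 0.134, "dz": -0.46, "yaw": 0, "claw": -1},
    {"dx": 0.225, "dy": 0.134, "dz": -0.46, "yaw": 0, "claw": -1},
    {"dx": 0.225, "dy": 0.134, "dz": -0.46, "yaw": 0, "claw": -1},
    {"dx": 0.225, "dy": 0.134, "dz": -0.46, "yaw": 0, "claw": -1},
    {"dx": 0.225, "dy": 0.134, "dz": -0.46, "yaw": 0, "claw": -1}
  ]
}}

```text
time: 38.72
tool_pos: [0.6005, 0.1901, 0.271]
tool_rot: [-0.0, 1.0, 0.021, -0.0]
contact_force: [1.3, -0.7, 0.0]
gripper_width: 0.997
grasp_force: 0.0
```

```bash
python3 - <<'E'
from h import *
st(); im,s=grab('wrist')
go((.6365,.1916,.092),2.3)
cv2.imwrite('pics/k3.png',cv2.resize(im[200:340,140:420,::-1],None,fx=2.8,fy=2.8,interpolation=cv2.INTER_CUBIC))
E
```

```text
t 38.73 pos [0.6005 0.1901 0.271 ] yaw_x [[0.999, 0.041, -0.001], [0.041, -0.999, 0.0], [-0.001, -0.0, -1.0]] F [ 1.3 -0.7  0. ] w 0.997 g 0.0 j6 1.72
go (0.6365, 0.1916, 0.092) 2.3 -> dx 0.0729 dy 0.0003 dz 0.3574 yaw 0.0009 (2.9 rows) cur a 2.4
```

View pics/k3.png

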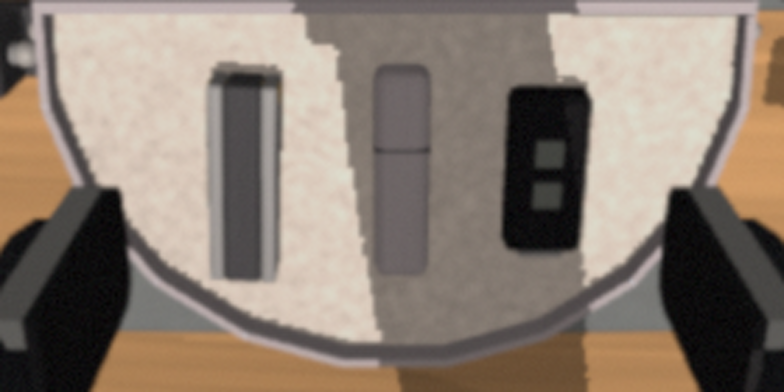

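Call:
{"op": "send_rows", "data": {
  "increments": [
    {"dx": 0.072, "dy": 0, "dz": 0.1, "yaw": 0, "claw": -1},
    {"dx": 0.072, "dy": 0, "dz": 0.22, "yaw": 0, "claw": -1},
    {"dx": 0.072, "dy": 0, "dz": 0.31, "yaw": 0, "claw": -1},
    {"dx": 0.072, "dy": 0, "dz": 0.357, "yaw": 0, "claw": -1},
    {"dx": 0.072, "dy": 0, "dz": 0.357, "yaw": 0, "claw": 0},
    {"dx": 0.072, "dy": 0, "dz": 0.357, "yaw": 0, "claw": 1},
    {"dx": 0.072, "dy": 0, "dz": 0.357, "yaw": 0, "claw": 1},
    {"dx": 0.072, "dy": 0, "dz": 0.357, "yaw": 0, "claw": 1},
    {"dx": 0.072, "dy": 0, "dz": 0.357, "yaw": 0, "claw": 1},
    {"dx": 0.072, "dy": 0, "dz": 0.357, "yaw": 0, "claw": 1},
    {"dx": 0.072, "dy": 0, "dz": 0.357, "yaw": 0, "claw": 1},
    {"dx": 0.072, "dy": 0, "dz": 0.357, "yaw": 0, "claw": 1}
  ]
}}

```text
time: 40.28
tool_pos: [0.6384, 0.1919, 0.0951]
tool_rot: [-0.001, 1.0, 0.02, 0.001]
contact_force: [-1.3, 1.8, 5.8]
gripper_width: 0.241
grasp_force: 58.6
```

```bash
python3 -c "
from h import *
st()"
```

```text
t 40.27 pos [0.6384 0.1919 0.0951] yaw_x [[0.999, 0.041, 0.003], [0.041, -0.999, 0.001], [0.003, -0.001, -1.0]] F [-1.3  1.8  5.8] w 0.241 g 58.6 j6 1.71
```

Call:
{"op": "send_rows", "data": {
  "increments": [
    {"dx": -0.0002, "dy": -0.0087, "dz": 0, "yaw": -0.0291, "claw": 1},
    {"dx": -0.0017, "dy": -0.0261, "dz": 0, "yaw": -0.0873, "claw": 1},
    {"dx": -0.0068, "dy": -0.0518, "dz": 0, "yaw": -0.1745, "claw": 1},
    {"dx": -0.0152, "dy": -0.0765, "dz": 0, "yaw": -0.2618, "claw": 1},
    {"dx": -0.0268, "dy": -0.1, "dz": 0, "yaw": -0.3491, "claw": 1},
    {"dx": -0.0413, "dy": -0.1218, "dz": 0, "yaw": -0.4363, "claw": 1},
    {"dx": -0.0586, "dy": -0.1414, "dz": 0, "yaw": -0.5236, "claw": 1},
    {"dx": -0.0782, "dy": -0.1587, "dz": 0, "yaw": -0.6109, "claw": 1},
    {"dx": -0.1, "dy": -0.1732, "dz": 0, "yaw": -0.6981, "claw": 1}
  ]
}}

```text
time: 41.4
tool_pos: [0.5849, 0.2768, 0.0951]
tool_rot: [-0.0, 0.855, 0.519, 0.002]
contact_force: [-0.4, 1.2, 6.0]
gripper_width: 0.242
grasp_force: 59.0
```

Call:
{"op": "send_rows", "data": {
  "increments": [
    {"dx": -0.0017, "dy": -0.0261, "dz": 0, "yaw": -0.0873, "claw": 1},
    {"dx": -0.0068, "dy": -0.0518, "dz": 0, "yaw": -0.1745, "claw": 1},
    {"dx": -0.0152, "dy": -0.0765, "dz": 0, "yaw": -0.2618, "claw": 1},
    {"dx": -0.0268, "dy": -0.1, "dz": 0, "yaw": -0.3491, "claw": 1},
    {"dx": -0.0413, "dy": -0.1218, "dz": 0, "yaw": -0.4363, "claw": 1},
    {"dx": -0.0586, "dy": -0.1414, "dz": 0, "yaw": -0.5236, "claw": 1},
    {"dx": -0.0782, "dy": -0.1587, "dz": 0, "yaw": -0.6109, "claw": 1},
    {"dx": -0.1, "dy": -0.1732, "dz": 0, "yaw": -0.6981, "claw": 1}
  ]
}}

```text
time: 42.4
tool_pos: [0.4842, 0.2729, 0.0951]
tool_rot: [-0.0, 0.481, 0.877, 0.002]
contact_force: [-2.6, 2.6, 7.9]
gripper_width: 0.241
grasp_force: 59.2
```

```bash
python3 -c "
from h import *
st()"
```

```text
t 42.4 pos [0.4842 0.2729 0.0951] yaw_x [[-0.538, 0.843, 0.001], [0.843, 0.538, 0.003], [0.002, 0.003, -1.0]] F [-2.6  2.6  7.9] w 0.241 g 59.2 j6 -0.19
```

Call:
{"op": "send_rows", "data": {
  "increments": [
    {"dx": -0.0017, "dy": -0.0261, "dz": 0, "yaw": -0.0873, "claw": 1},
    {"dx": -0.0068, "dy": -0.0518, "dz": 0, "yaw": -0.1745, "claw": 1},
    {"dx": -0.0152, "dy": -0.0765, "dz": 0, "yaw": -0.2618, "claw": 1},
    {"dx": -0.0268, "dy": -0.1, "dz": 0, "yaw": -0.3491, "claw": 1},
    {"dx": -0.0413, "dy": -0.1218, "dz": 0, "yaw": -0.4363, "claw": 1},
    {"dx": -0.0586, "dy": -0.1414, "dz": 0, "yaw": -0.5236, "claw": 1},
    {"dx": -0.0782, "dy": -0.1587, "dz": 0, "yaw": -0.6109, "claw": 1},
    {"dx": -0.1, "dy": -0.1732, "dz": 0, "yaw": -0.6981, "claw": 1}
  ]
}}

```text
time: 43.4
tool_pos: [0.4373, 0.1835, 0.095]
tool_rot: [-0.0, -0.022, 1.0, 0.001]
contact_force: [-7.0, 1.6, 11.4]
gripper_width: 0.24
grasp_force: 60.2
```

Call:
{"op": "send_rows", "data": {
  "increments": [
    {"dx": -0.002, "dy": -0.005, "dz": 0, "yaw": -0.02, "claw": 1},
    {"dx": -0.002, "dy": -0.01, "dz": 0, "yaw": -0.03, "claw": 1},
    {"dx": -0.002, "dy": -0.01, "dz": 0, "yaw": -0.03, "claw": 1}
  ]
}}

```text
time: 43.78
tool_pos: [0.4377, 0.1837, 0.095]
tool_rot: [-0.001, -0.042, 0.999, 0.007]
contact_force: [-10.4, 23.0, 9.6]
gripper_width: 0.24
grasp_force: 61.7
```

```bash
python3 -c "
from h import *
st()"
```

```text
t 43.77 pos [0.4377 0.1837 0.095 ] yaw_x [[-0.996, -0.085, -0.002], [-0.085, 0.996, 0.013], [0.001, 0.013, -1.0]] F [-10.4  23.    9.6] w 0.24 g 61.7 j6 -1.43
```

Call:
{"op": "send_rows", "data": {
  "increments": [
    {"dx": 0.002, "dy": 0.008, "dz": 0, "yaw": 0.03, "claw": 1},
    {"dx": 0.002, "dy": 0.008, "dz": 0, "yaw": 0.03, "claw": -1},
    {"dx": 0.002, "dy": 0.008, "dz": 0, "yaw": 0.03, "claw": -1},
    {"dx": 0.002, "dy": 0.008, "dz": 0, "yaw": 0.03, "claw": -1},
    {"dx": 0.002, "dy": 0.008, "dz": 0, "yaw": 0.03, "claw": -1},
    {"dx": 0.002, "dy": 0.008, "dz": 0, "yaw": 0.03, "claw": -1},
    {"dx": 0.002, "dy": 0.008, "dz": -0.06, "yaw": 0.03, "claw": -1},
    {"dx": 0.002, "dy": 0.008, "dz": -0.15, "yaw": 0.03, "claw": -1},
    {"dx": 0.03, "dy": 0, "dz": -0.33, "yaw": 0.03, "claw": -1},
    {"dx": 0.03, "dy": 0, "dz": -0.33, "yaw": 0.03, "claw": -1},
    {"dx": 0.03, "dy": 0, "dz": -0.33, "yaw": 0.03, "claw": -1}
  ]
}}

```text
time: 45.15
tool_pos: [0.4252, 0.1771, 0.2611]
tool_rot: [0.003, -0.02, 1.0, 0.001]
contact_force: [0.1, -0.1, 0.0]
gripper_width: 1.001
grasp_force: 0.0
```

```bash
python3 - <<'E'
from h import *
st(); im,s=grab('wrist','l1.png'); sc,_=grab('scene','l2.png')
# refine pad: dark blob near expected in both views
for n,I,c in(('wrist',im,cam('wrist',s)),('scene',sc,cam('scene'))):
    g=proj(c,[.507,-.008,.09])[0]; yy,xx=np.mgrid[:420,:560]
    m=((I.max(2)<55)&(np.hypot(xx-g[0],yy-g[1])<22)).astype(np.uint8); m=cv2.morphologyEx(m,cv2.MORPH_OPEN,np.ones((3,3)))
    ks=cv2.findContours(m,cv2.RETR_EXTERNAL,cv2.CHAIN_APPROX_NONE)[0]
    for k in ks:
        if cv2.contourArea(k)>40: print(n,g.round(),cv2.boundingRect(k),np.round(onplane(c,cv2.minAreaRect(k)[0],.088),4))
cv2.imwrite('pics/l3.png',np.vstack([cv2.resize(sc[150:310,60:510,::-1],(560,200)),im[60:400,:,::-1]]))
E
```

```text
t 45.15 pos [0.4252 0.1771 0.2611] yaw_x [[-0.999, -0.04, 0.006], [-0.04, 0.999, 0.001], [-0.006, 0.001, -1.0]] F [ 0.1 -0.1  0. ] w 1.001 g 0.0 j6 -1.38
wrist [104. 251.] (89, 236, 34, 29) [[ 0.5069 -0.0072  0.088 ]]
scene [316. 207.] (308, 201, 15, 14) [[ 0.5092 -0.0098  0.088 ]]
```

View pics/l3.png

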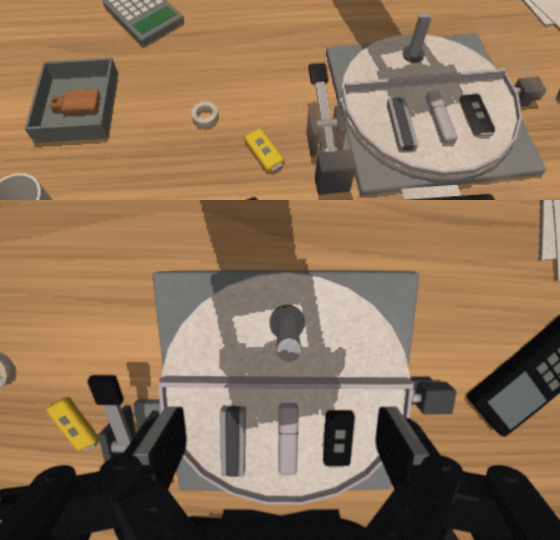

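```bash
python3 - <<'E'
from h import *
go((.507,-.0085,.14),180);go((.507,-.0085,.045),180)
E
```

```text
go (0.507, -0.0085, 0.14) 180 -> dx -0.1521 dy -0.3768 dz 0.2334 yaw 0.0269 (3.7 rows) cur a -177.7
go (0.507, -0.0085, 0.045) 180 -> dx -0.1523 dy -0.3768 dz 0.4234 yaw 0.0269 (4.7 rows) cur a -177.7
```

Call:
{"op": "send_rows", "data": {
  "increments": [
    {"dx": -0.05, "dy": -0.12, "dz": 0, "yaw": 0.027, "claw": 1},
    {"dx": -0.1, "dy": -0.24, "dz": 0.03, "yaw": 0.027, "claw": 1},
    {"dx": -0.152, "dy": -0.377, "dz": 0.1, "yaw": 0.027, "claw": 1},
    {"dx": -0.152, "dy": -0.377, "dz": 0.2, "yaw": 0.027, "claw": 1},
    {"dx": -0.152, "dy": -0.377, "dz": 0.25, "yaw": 0.027, "claw": 1},
    {"dx": -0.152, "dy": -0.377, "dz": 0.28, "yaw": 0.027, "claw": 1},
    {"dx": -0.152, "dy": -0.377, "dz": 0.31, "yaw": 0.027, "claw": 1},
    {"dx": -0.152, "dy": -0.377, "dz": 0.34, "yaw": 0.027, "claw": 1},
    {"dx": -0.152, "dy": -0.377, "dz": 0.36, "yaw": 0.027, "claw": 1},
    {"dx": -0.152, "dy": -0.377, "dz": 0.38, "yaw": 0.027, "claw": 1},
    {"dx": -0.152, "dy": -0.377, "dz": 0.395, "yaw": 0.027, "claw": 1},
    {"dx": -0.152, "dy": -0.377, "dz": 0.395, "yaw": 0.027, "claw": 1}
  ]
}}

```text
time: 46.75
tool_pos: [0.5073, -0.0083, 0.0598]
tool_rot: [-0.0, -0.0, 1.0, 0.0]
contact_force: [-0.1, -0.4, -0.3]
gripper_width: -0.0
grasp_force: 0.0
```

```bash
python3 -c "
from h import *
st()"
```

```text
t 46.75 pos [ 0.5073 -0.0083  0.0598] yaw_x [[-1.0, -0.0, -0.0], [-0.0, 1.0, 0.0], [0.0, 0.0, -1.0]] F [-0.1 -0.4 -0.3] w -0.0 g 0.0 j6 -1.73
```

Call:
{"op": "send_rows", "data": {
  "increments": [
    {"dx": 0, "dy": 0, "dz": 0.01, "yaw": 0, "claw": 1},
    {"dx": 0, "dy": 0, "dz": 0.02, "yaw": 0, "claw": 1},
    {"dx": 0, "dy": 0, "dz": 0.024, "yaw": 0, "claw": 1}
  ]
}}

```text
time: 47.12
tool_pos: [0.5082, -0.0085, 0.0487]
tool_rot: [0.001, 0.0, 1.0, -0.0]
contact_force: [1.4, 0.7, 1.6]
gripper_width: 0.002
grasp_force: 1.1
```

Call:
{"op": "send_rows", "data": {
  "increments": [
    {"dx": 0, "dy": 0, "dz": -0.1, "yaw": 0, "claw": 1},
    {"dx": 0, "dy": 0, "dz": -0.22, "yaw": 0, "claw": 1},
    {"dx": 0.2, "dy": -0.3, "dz": -0.4, "yaw": 0, "claw": 1},
    {"dx": 0.2, "dy": -0.3, "dz": -0.4, "yaw": 0, "claw": 1},
    {"dx": 0.2, "dy": -0.3, "dz": -0.4, "yaw": 0, "claw": 1},
    {"dx": 0.2, "dy": -0.3, "dz": -0.4, "yaw": 0, "claw": 1}
  ]
}}

```text
time: 47.88
tool_pos: [0.4067, -0.1607, 0.2505]
tool_rot: [0.001, 0.002, 1.0, -0.001]
contact_force: [-0.2, -0.2, 0.5]
gripper_width: -0.002
grasp_force: 0.0
```

```bash
python3 - <<'E'
from h import *
st(); sc,_=grab('scene');im,_=grab('side')
a=cv2.resize(sc[160:310,290:510],None,fx=3,fy=3)[:,:,::-1]
old=cv2.imread('pics/l2.png')
cv2.imwrite('pics/n1.png',np.hstack([cv2.resize(old[185:310,300:350],None,fx=4,fy=4)[:450],a[:450],]))
E
```

```text
t 47.88 pos [ 0.4067 -0.1607  0.2505] yaw_x [[-1.0, 0.004, 0.003], [0.004, 1.0, -0.002], [-0.003, -0.002, -1.0]] F [-0.2 -0.2  0.5] w -0.002 g 0.0 j6 -2.11
```

View pics/n1.png

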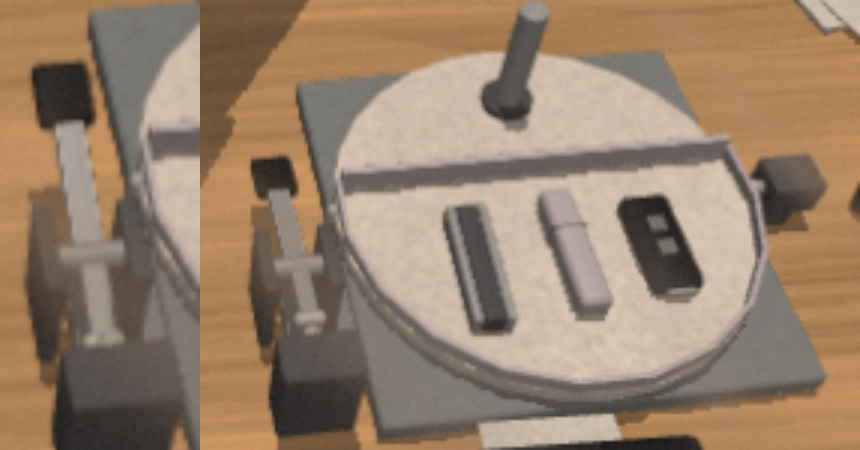

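```bash
python3 - <<'E'
from h import *
c=cam('scene');print(proj(c,[[.508,-.0085,.09],[.508,-.0085,.063],[.505,-.0085,.05]]))
I,_=grab('scene');g=[315,216];yy,xx=np.mgrid[:420,:560]
m=((I.max(2)<55)&(np.hypot(xx-g[0],yy-g[1])<18)).astype(np.uint8)
for k in cv2.findContours(cv2.morphologyEx(m,cv2.MORPH_OPEN,np.ones((3,3))),cv2.RETR_EXTERNAL,cv2.CHAIN_APPROX_NONE)[0]: print(cv2.boundingRect(k))
E
```

```text
[[315.51990272 206.93932682]
 [314.72160212 214.87892735]
 [314.17395773 217.48986486]]
(310, 213, 11, 9)
```

```bash
python3 -c "
from plant import manip
print(manip.job_done())"
```

```text
the job is handed in; nothing more can be done
None
```

The job is handed in at about 48 s of robot time: the token is in the returns box, the three finds on the desk (multi-tool, white pen case or power bank, key fob) lie flat and apart in the bay, the tray is turned back to its stop on the customer's side, and the lever was pressed last and stays down.

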